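# Clamp an injector on the test bench

## Task

On the injector test bench, first take the pressure off: turn the regulator knob anticlockwise, as seen from above, to its end stop. Then clamp the injector with the one-hand clamp by pumping its trigger against its handle until the rubber pad presses the injector into the V-block and has clearly sunk a few millimetres into its sleeve, but stop before the pad bottoms, which would crush the injector. Finish while still holding the trigger squeezed with the injector upright in its seat; do not push the bar or the injector by hand, and leave everything else on the bench where it is.

Things in the scene. Friction and masses are not known exactly. Their poses are not given: they have to be found in the camera images.
- clamp: one-hand trigger clamp, bolted down. Steel base plate 90 (x) by 300 (y, from -95 to +205) by 12 thick. Origin on the bench under the middle of the housing; own +y is the way the push bar advances, +z up. Grey housing 36 (x) by 78 (y), top at z = 92; the push bar, 10 square, runs through it along y at z = 62, its tail sticking out up to 136 behind the origin
- clamp_handle (a point): middle of the clamp's fixed black handle, 125 above the bench. The handle stands upright on the housing: 22 thick along the clamp's y (11 to each side of this point), 26 wide along its x, from z = 92 to z = 161. Frame as the clamp's
- trigger_pad (a point): point on the front (+y) face of the trigger, 45 up the lever from its pivot. The trigger is a plain steel lever, grey-faced, that stands in front of the handle, 18 wide (x), 10 thick, its top 58 from the pivot; the pivot lies 20 ahead of the handle's middle, at z = 90
- trigger (a joint): trigger angle in rad. 0: let go, leaning away from the handle, front face at its top 51 ahead of the handle's back face. 0.26: fully squeezed, upright, front face 36 ahead of the handle's back face, end stop. A spring returns it. Squeezing takes about 4 N with the pad free and 0.5 N more for each N at the pad (about 15 N with the pad two thirds sunk)
- push_bar: steel push bar with the sleeve at its front end (33 across, 24 long). Only the trigger may move it, not the hand
- rod (a joint): advance of the push bar in m, growing towards the injector; end stop at 0.060. A full squeeze drives it 6 to 7 mm forward (0.028 m per rad after up to 0.5 mm of play); a half squeeze may win only one ratchet tooth. When the trigger is let back, the ratchet (teeth every 3.2 mm) holds the bar; it may slip back by less than one tooth, never further
- pad_front (a point): centre of the front face of the rubber pad (26 across) that sticks 18 out of the sleeve at the front of the push bar, at the height of the bar's axis (z = 62)
- pad (a joint): how far the spring-loaded pad has sunk into its sleeve, in m: 0 free, 0.012 bottomed. The spring gives 2.5 N per mm after 2 N preload
- sleeve_mouth (a point): centre of the sleeve's open end, on the bar's axis
- pad_face: the rubber pad itself with its steel backing disc, 26 across, 18 thick
- injector: fuel injector standing upright in the nozzle seat in front of the V-block, loose, about 0.4 kg. Steel body 26 across at the pad's height, black plastic head 29 across, top at 150 above the bench. Origin on its axis at the shoulder that rests on the seat, 30 above the bench; own +z up along its axis
- injector_side (a point): point on the injector's steel body at the pad's height, on its own -y side, 13 from its axis
- regulator: pressure regulator, fixed: aluminium block 66 by 66 by 46 with two brass ports at its back (+x) and a small gauge on its right side (-y, sticking out 68 from the middle, top at z = 47). Origin under its middle on the bench surface
- knob_grip (a point): point on the regulator knob's axis, 83 above the bench, 7 below the top of the knob's bar grip. The knob is black: a round skirt 42 across and on it an upright bar 40 long, 14 thick, from z = 58 to z = 90, with a white line on one end of its top. The bar's long direction is this frame's x axis, which turns with the knob
- knob (a joint): knob angle in rad: 0 at the fully anticlockwise end stop (seen from above; pressure off), grows clockwise, to 4.4. Held by a little friction (0.05 N m); it stays where it is left
- wrench: open-ended steel wrench, 170 long, lying flat; bystander; origin at the centre of its underside
- coupler: brass hose coupler, 30 across, 56 high, standing; bystander; origin at the centre of its underside
- beaker: empty glass beaker, 68 across, 100 high, standing; bystander; origin at the centre of its underside
- oil_bottle: white plastic bottle, 62 across, 170 high, standing; bystander; origin at the centre of its underside
- washer_jar: clear jar with a steel lid, 56 across, 55 high; bystander; origin at the centre of its underside
- spare_injector: second injector, about 150 long, lying on the bench; bystander; origin at the centre of its underside
- mouse: black computer mouse, 105 by 58 by 32, on its dark mat; bystander; origin at the centre of its underside
- trigger_lever: the trigger lever as a solid, frame on its pivot: z axis up when the trigger is let go (the lever itself leans 0.26 rad from it towards +y)
- clamp_seat (a point): centre of the top of the nozzle seat in which the injector stands, 30 above the bench and 144 ahead (+y) of the clamp's origin. Behind it stands the steel V-block, top at z = 96, its V opening towards the clamp

How it is judged:
On the way, in this order (a step that is already met when the one before it is completed fails the run):
1. the regulator knob is turned anticlockwise to its end stop (value of joint knob below 0.06 rad), for 0.2 s.
2. the pad bears on the injector (contact force between pad_face and injector above 2 N), for 0.1 s.
At the end, for the whole second after the job is handed in: Knob within 0.06 rad of its anticlockwise stop; pad sunk 2 to 11 mm, pressing the injector (over 5 N) into the V-block (over 3 N); injector seated, upright within 0.06 rad, at rest; fingers still bearing on the trigger (over 2 N), which is squeezed by more than 0.01 rad (value of joint knob below 0.06 rad and value of joint pad between 0.002 and 0.011 m and contact force between pad_face and injector above 5 N and contact force between injector and clamp above 3 N and value of joint trigger above 0.01 rad and contact force between the fingers and trigger_lever above 2 N and angle between injector's own z axis and vertical below 0.06 rad and linear speed of injector below 0.02 m/s and z of injector in the frame of clamp below 0.034 m and y of injector in the frame of clamp above 0.141 m); the arm keeps its last pose, push and grip.
It fails at once if the trigger is squeezed while the pressure is still on (value of joint trigger above 0.1 rad and value of joint knob above 0.12 rad).
It fails at once if the pad is bottomed in its sleeve: the injector is crushed (value of joint pad above 0.0114 m).
It fails at once if the push bar is pushed by hand (contact force between the arm and push_bar above 2 N).
It fails at once if the injector is pushed by hand (contact force between the arm and injector above 2 N).
It fails at once if a bystander is moved by more than 30 mm (distance of any of wrench, coupler, beaker, oil_bottle, washer_jar, spare_injector, mouse from where it was at the start of the episode above 0.03 m).
It also fails if it takes over 72 s, if anything falls off the work surface, if the arm or the gripper's body presses on something with over 40 N, if the wrist force passes 120 N, or if a joint passes its speed limit or range.

## Robot

A 7-joint arm with a two-finger parallel gripper is mounted at the origin on the work surface. World frame = base frame: x ahead of the robot, y to its left, z up, the work surface at z = 0. Lengths are in m, angles in rad, forces in N, time in s.
With the tool pointing down it reaches from about 0.4 to 0.85 m from the base axis. Payload 4.5 kg.
Tool frame: the origin (TCP) lies on the centre line of the jaws, within the pads' length; the fingertips stand 25 mm ahead of it and the grasp point (between the pads) lies 6 mm ahead of it; z points along the fingers, y is the direction in which the jaws open and shut (so a half turn about z gives the same grasp; the last joint's range is limited). The gripper opens to 88 mm and grips with 3 to 60 N. Pads are 18 mm wide; open, the fingers measure 123 mm over their backs; the gripper's body (75 mm by 187 mm) begins 45 mm behind the grasp point.
Start: joints at [-1.103, 0.689, -0.195, 1.565, 0.157, 0.902, -0.215], TCP at [0.263, 0.567, 0.264] pointing down, gripper open.
Joint ranges: [-3.01, 3.01], [-0.46, 2.08], [-1.47, 1.51], [0.13, 2.56], [-1, 4.14], [0.04, 2.09], [-2.66, 2.66]. Speed limits (rad/s): [2.57, 2.57, 3.14, 3.14, 3.14, 3.14, 3.14].

## Interface

Orientations are given as a unit quaternion [x, y, z, w].
In Python, from plant import r, eyes gives the robot as it stands.
- The arm moves only by the tool servo_tool, never from a script. Its argument "deltas" is a list of rows, each an object of numbers: "dx", "dy", "dz": the shift along the tool's x, y, z in units of 60 mm (1.0 is 60 mm); "ax", "ay", "az": the turn, a rotation vector about the tool's x, y, z in units of 6 degrees (1.0 is 6 degrees); "hand": the finger opening in mm, from 0 to 88.1. A call has 1 to 10 rows; each row is the pose to reach, as a shift and turn from the pose commanded when the call began, along the tool's axes at that moment; what a row does not reach only later rows make up. A row lasts 1/8 s, in which the tool goes at most 62.5 mm and 10.7 degrees, less where a joint would pass 70% of its speed; a pose out of reach is approached as far as the arm can. A call with a gripper value outside its range is refused whole. The fingers move at their own pace and stop on an object; "newtons" is the grip in N (left out, the last holds). Time passes only in rows, so rows that repeat a pose let the fingers close. It gives the time, the measured TCP pose, the force and the opening at its end, in the units of the state.
- r.get_state(): the state, without advancing time (a new reading comes with each control period).
- eyes.snapshot(name): name is "scene" or "top" or "wrist"; returns (picture, depth): 420x560x3 uint8, red, green, blue; 420x560 float32, m along the optical axis (not along the pixel's ray), 0 where there is no reading.
- eyes.camera_model(name): a dict with "fx", "fy", "cx", "cy" (pixels), "k1" (the pictures are not rectified: a ray, as slopes to the right and down, at radius r is drawn at 1 + k1 r^2 times it, then the intrinsics apply), "pose" (4x4, takes a point from camera to world coordinates). Camera axes: x right, y up, looking along -z (the intrinsics and any distortion apply to the point x, -y, -z); pixel columns grow to the right and rows downward; lengths in m; the calibration is good to about 2 mm. A picture is of the moment at which its call begins: read the wrist's pose just before it. camera_model takes no time and is no camera call; for the wrist camera it gives the pose at the moment of the call.
- r.finish_job(): hands the job in, once; it reports no verdict.
The state is a dict: "clock": time; "q": joint angles; "qd": joint speeds; "joint_torque": joint torques, N m; "tool_pos": TCP position; "eef_rot": TCP orientation; "contact_force": force on the tool from outside, world axes, zero at the start; "moment": the same for the moment, N m; "opening": opening from 0.0 (shut) to 1.0 (fully open).
Only numpy, scipy, OpenCV 4.12 (cv2) and the standard library are available. Lean on these libraries where they do the work, as an engineer would, in place of code of your own. Each camera call takes 0.05 s, during which the arm holds its last target.

## Working session

There is one attempt and no reset: what is moved stays moved. The work goes in short steps, Python scripts to look and compute and a tool call to move; the robot and the scene stay as the last step left them, time stands still between calls to the robot, and variables do not carry over. Pictures are saved under pics/ and viewed, and the job is handed in when it is done.

Besides the shell and the picture viewer there is one more tool, called in YAML: its name, and indented under it one key for each argument. servo_tool: Moves the arm, as the interface text tells. Its arguments: {"type":"object","properties":{"deltas":{"type":"array","items":{"type":"object","properties":{"dx":{"type":"number"},"dy":{"type":"number"},"dz":{"type":"number"},"ax":{"type":"number"},"ay":{"type":"number"},"az":{"type":"number"},"hand":{"type":"number"}}}},"newtons":{"type":"number"}},"required":["deltas"]}

```bash
ls; mkdir -p pics; python3 - <<'E'
from plant import r, eyes
import cv2,numpy as np
for n in ["scene","top"]:
    p,d=eyes.snapshot(n); cv2.imwrite(f"pics/{n}0.png",p[:,:,::-1]); np.save(f"{n}0.npy",d)
    print(n,eyes.camera_model(n))
print(r.get_state())
E
```

```text
pics
scene {'fx': 504.67350012399265, 'fy': 504.67350012399265, 'cx': 277.36660368320776, 'cy': 203.40273070870546, 'k1': -0.0826035039316693, 'pose': array([[ 0.75677775, -0.54993494,  0.35335392,  1.00954779],
       [ 0.65361742,  0.64362693, -0.39815657, -0.53135485],
       [-0.00846789,  0.53227431,  0.84652959,  1.22593574],
       [ 0.        ,  0.        ,  0.        ,  1.        ]])}
top {'fx': 444.0209420760851, 'fy': 444.0209420760851, 'cx': 280.1949447455873, 'cy': 206.46694105549508, 'k1': 0.04585645590670326, 'pose': array([[-0.02042732,  0.99612026, -0.08559883,  0.42809695],
       [-0.99978672, -0.02009187,  0.00477872,  0.01219829],
       [ 0.00304034,  0.08567819,  0.99631822,  1.42045638],
       [ 0.        ,  0.        ,  0.        ,  1.        ]])}
{'clock': 0.1, 'q': array([-1.10321315,  0.68985   , -0.19450571,  1.56621888,  0.15729431,
        0.90250712, -0.21510746]), 'qd': array([-0.0002596 , -0.0029087 , -0.00119689, -0.00405153,  0.00149483,
        0.00159838, -0.00136347]), 'joint_torque': array([-3.90968416e-03, -5.28502679e+01, -1.27205707e+00, -1.53835040e+01,
       -5.26667701e-02,  2.05555545e-03,  6.27848817e-05]), 'tool_pos': array([0.26251777, 0.56662602, 0.26302675]), 'eef_rot': array([ 2.15169806e-01,  9.76576325e-01, -7.89770350e-04, -1.09178625e-04]), 'contact_force': array([ 0.4756103 ,  0.09509961, -0.02353915]), 'moment': array([ 0.01003355, -0.01387028,  0.00724302]), 'opening': 0.9976026124622092}
```

View pics/scene0.png

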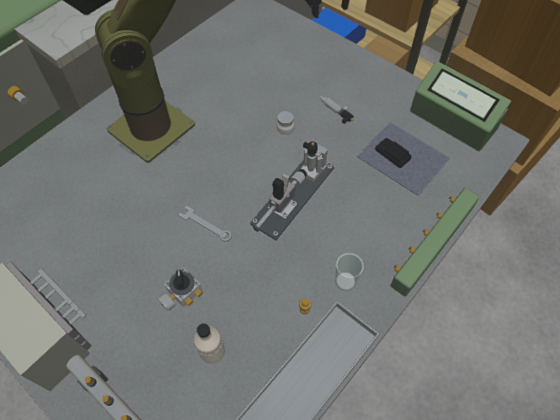

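View pics/top0.png

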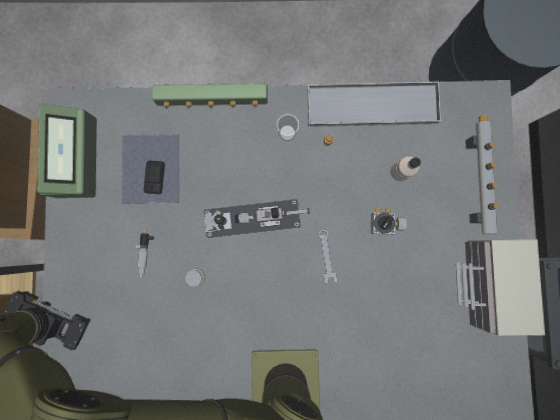

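The top view shows the clamp at about (255,217) with the injector at its left end, near (220,220). The regulator is at (384,222) and the wrench at (327,257). I'll zoom in on the clamp and the knob.

```bash
cat > h.py <<'E'
from plant import r, eyes
import cv2,numpy as np
from scipy.spatial.transform import Rotation as R
def ray(m,u,v):
    P=m['pose']; x=(u-m['cx'])/m['fx']; y=(v-m['cy'])/m['fy']
    rd=np.hypot(x,y); s=rd
    for _ in range(30): s=rd/(1+m['k1']*s*s)
    k=s/rd if rd>0 else 1
    return P[:3,3],P[:3,:3]@np.array([x*k,-y*k,-1.0])
def onz(m,u,v,z):
    o,d=ray(m,u,v); return o+d*(z-o[2])/d[2]
def withd(m,u,v,dep):
    o,d=ray(m,u,v); return o+d*dep
def proj(m,p):
    P=m['pose']; c=P[:3,:3].T@(np.asarray(p)-P[:3,3]); x=c[0]/-c[2]; y=-c[1]/-c[2]
    k=1+m['k1']*(x*x+y*y); return np.array([m['fx']*x*k+m['cx'],m['fy']*y*k+m['cy']])
def crop(img,u0,v0,u1,v1,f,name):
    cv2.imwrite(name,cv2.resize(img[v0:v1,u0:u1],None,fx=f,fy=f,interpolation=cv2.INTER_CUBIC))
E
python3 - <<'E'
from h import *
t=cv2.imread('pics/top0.png'); s=cv2.imread('pics/scene0.png')
a=cv2.resize(t[185:255,195:325],None,fx=6,fy=6,interpolation=2)
cv2.imwrite('pics/c1.png',a)
crop(t,355,195,425,245,10,'pics/c2.png')
crop(s,245,130,345,245,5,'pics/c3.png')
crop(s,150,255,220,315,9,'pics/c4.png')
E
```

```text
(no output)
```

View pics/c1.png

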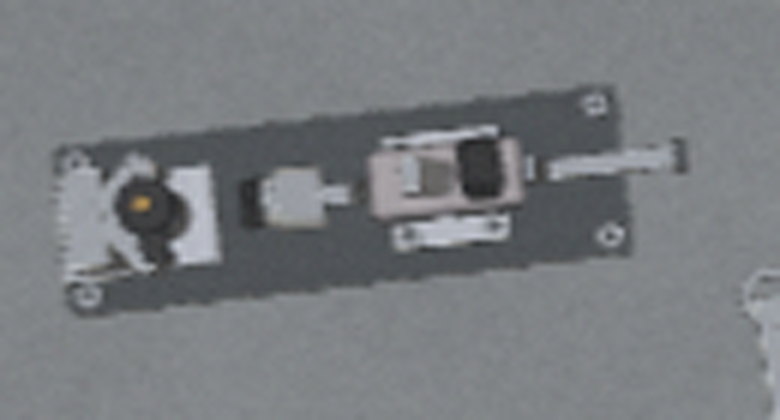

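View pics/c2.png

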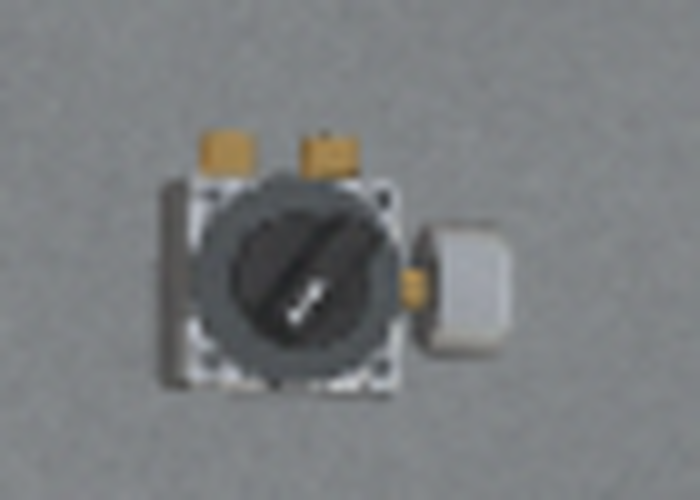

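View pics/c3.png

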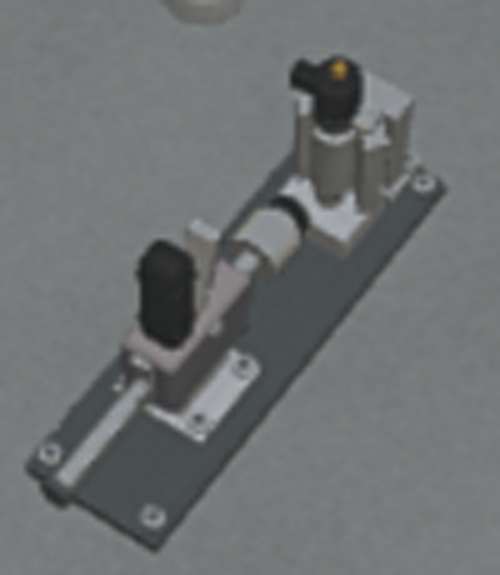

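View pics/c4.png

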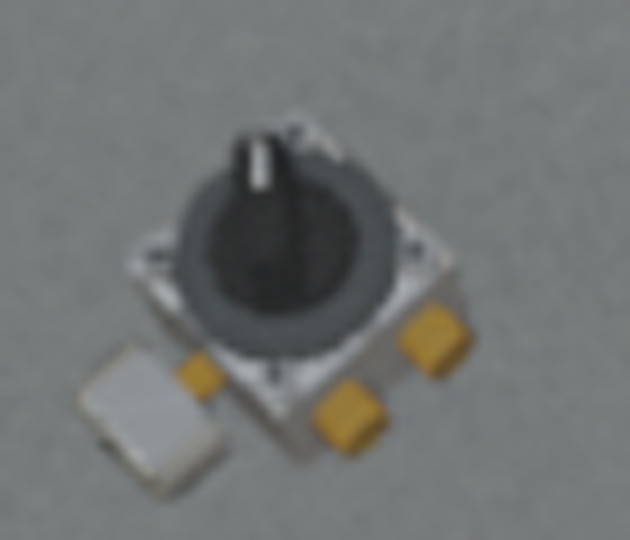

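The clamp's handle and trigger lie at about (275,213) in the top view. The knob's white line is at about (385.5,225). Next I'll work out the poses.

```bash
python3 - <<'E'
from h import *
m=eyes.camera_model('top'); s=eyes.camera_model('scene')
cs=np.array([(55,148),(612,87),(632,250),(75,316)])/6+[195,185]
W=np.array([onz(m,u,v,.012) for u,v in cs]); print('plate',W.round(4))
# front = injector end: 0,3 ; tail:1,2
f=(W[0]+W[3])/2; b=(W[1]+W[2])/2; yd=(f-b)[:2]; print('len',np.linalg.norm(yd)); yd/=np.linalg.norm(yd)
mid=(f+b)[:2]/2; org=mid-yd*.055
print('clamp org',org,'yaw of y',np.arctan2(yd[1],yd[0]), yd)
cs=np.array([(112,548-0)])
xd=np.array([yd[1],-yd[0]])
# scene corners check c3 /5+(245,130)
for px in [(28,468),(155,550),(447,190)]:
    u,v=np.array(px)/5+[245,130]; p=onz(s,u,v,.012); d=p[:2]-org; print('scene corner clamp frame',d@xd,d@yd)
# knob
for px in [(195,180),(400,180),(400,388),(188,388)]:
    u,v=np.array(px)/10+[355,195]; print('blk',onz(m,u,v,.046).round(4))
def two(a,b):
    o1,d1=ray(m,*a);o2,d2=ray(s,*b); A=np.stack([d1,-d2],1); t=np.linalg.lstsq(A,o2-o1,rcond=None)[0]
    p,q=o1+d1*t[0],o2+d2*t[1]; return (p+q)/2,np.linalg.norm(p-q)
print('line',two((385.5,225.3),(150+260/9,255+165/9)))
print('line',onz(m,385.5,225.3,.09),onz(s,150+260/9,255+165/9,.09))
for px in [(350,210),(385,240)]: print('far corners',onz(m,355+px[0]/10,195+px[1]/10,.09))
print('skirt c top', onz(m,355+300/10,195+278/10,.05),onz(s,150+288/9,255+248/9,.05))
E
```

```text
plate [[ 0.5438  0.2471  0.012 ]
 [ 0.5703 -0.0486  0.012 ]
 [ 0.4835 -0.0571  0.012 ]
 [ 0.4548  0.237   0.012 ]]
len 0.2961700135108859
clamp org [0.51824623 0.03984262] yaw of y 1.6641662538494173 [-0.09323432  0.99564419]
scene corner clamp frame -0.03767285813695624 -0.0954665353137124
scene corner clamp frame 0.04979139177225089 -0.09666216356023037
scene corner clamp frame 0.05113326552909465 0.20015784030495348
blk [ 0.52   -0.2861  0.046 ]
blk [ 0.5187 -0.3493  0.046 ]
blk [ 0.4545 -0.3466  0.046 ]
blk [ 0.4557 -0.2815  0.046 ]
line (array([ 0.48056376, -0.30822185,  0.08455086]), np.float64(0.0025586731253959246))
line [ 0.47953023 -0.30791116  0.09      ] [ 0.48400653 -0.30837724  0.09      ]
far corners [ 0.50711141 -0.32248257  0.09      ]
far corners [ 0.49791469 -0.33252805  0.09      ]
skirt c top [ 0.48880643 -0.31632121  0.05      ] [ 0.48996835 -0.31288206  0.05      ]
```

```bash
cat >> h.py <<'E'
def Rdown(yaw_y):  # tool z down, tool y at yaw_y (deg) in world
    a=np.deg2rad(yaw_y); y=np.array([np.cos(a),np.sin(a),0]); z=np.array([0,0,-1.]); return np.stack([np.cross(y,z),y,z],1)
def plan(p,Rt):
    s=r.get_state(); Rc=R.from_quat(s['eef_rot']).as_matrix()
    d=Rc.T@(np.asarray(p)-s['tool_pos'])/.06; a=np.rad2deg(R.from_matrix(Rc.T@Rt).as_rotvec())/6
    print('dx %.3f dy %.3f dz %.3f ax %.2f ay %.2f az %.2f'%(*d,*a))
E
python3 - <<'E'
from h import *
plan([.46,-.317,.25],Rdown(45)); m=eyes.camera_model('wrist'); s=r.get_state()
T=R.from_quat(s['eef_rot']).as_matrix(); print(T.round(3)); print((T.T@m['pose'][:3,:3]).round(3),T.T@(m['pose'][:3,3]-s['tool_pos']),m['fx'])
E
```

```text
dx -9.176 dy -11.980 dz 0.237 ax -0.01 ay 0.00 az 3.36
[[-0.907  0.42  -0.001]
 [ 0.42   0.907 -0.001]
 [-0.    -0.002 -1.   ]]
[[ 0.001  0.958  0.286]
 [ 1.    -0.001  0.   ]
 [ 0.     0.286 -0.958]] [ 0.07433664 -0.00101763 -0.1205148 ] 363.85482448074566
```

servo_tool:
  deltas:
    - {"dx": -4.6, "dy": -6, "dz": 0, "az": 1.7, "hand": 60}
    - {"dx": -4.6, "dy": -6, "dz": 0, "az": 1.7}
    - {"dx": -4.6, "dy": -6, "dz": 0, "az": 1.7}
    - {"dx": -4.6, "dy": -6, "dz": 0, "az": 1.7}
    - {"dx": -9.2, "dy": -12, "dz": 0.2, "az": 3.4}
    - {"dx": -9.2, "dy": -12, "dz": 0.2, "az": 3.4}
    - {"dx": -9.2, "dy": -12, "dz": 0.2, "az": 3.4}
    - {"dx": -9.2, "dy": -12, "dz": 0.2, "az": 3.4}
    - {"dx": -9.2, "dy": -12, "dz": 0.2, "az": 3.4}
    - {"dx": -9.2, "dy": -12, "dz": 0.2, "az": 3.4}

```text
schema error: expected keys dx, dy, dz, ax, ay, az, hand
```

servo_tool:
  deltas:
    - {"dx": -9.2, "dy": -12, "dz": 0.2, "ax": 0, "ay": 0, "az": 3.4, "hand": 60}
    - {"dx": -9.2, "dy": -12, "dz": 0.2, "ax": 0, "ay": 0, "az": 3.4, "hand": 60}
    - {"dx": -9.2, "dy": -12, "dz": 0.2, "ax": 0, "ay": 0, "az": 3.4, "hand": 60}
    - {"dx": -9.2, "dy": -12, "dz": 0.2, "ax": 0, "ay": 0, "az": 3.4, "hand": 60}
    - {"dx": -9.2, "dy": -12, "dz": 0.2, "ax": 0, "ay": 0, "az": 3.4, "hand": 60}
    - {"dx": -9.2, "dy": -12, "dz": 0.2, "ax": 0, "ay": 0, "az": 3.4, "hand": 60}
    - {"dx": -9.2, "dy": -12, "dz": 0.2, "ax": 0, "ay": 0, "az": 3.4, "hand": 60}
    - {"dx": -9.2, "dy": -12, "dz": 0.2, "ax": 0, "ay": 0, "az": 3.4, "hand": 60}
    - {"dx": -9.2, "dy": -12, "dz": 0.2, "ax": 0, "ay": 0, "az": 3.4, "hand": 60}
    - {"dx": -9.2, "dy": -12, "dz": 0.2, "ax": 0, "ay": 0, "az": 3.4, "hand": 60}

```text
clock: 1.35
tool_pos: [0.3995, -0.0446, 0.2554]
eef_rot: [0.385, 0.923, 0.0, 0.0]
contact_force: [1.8, 0.8, -0.0]
opening: 0.682
```

```bash
python3 - <<'E'
from h import *
s=r.get_state(); print(s['clock'],s['q'],s['tool_pos'])
plan([.49,-.317,.24],Rdown(45))
E
```

```text
1.35 [ 0.12926909  0.43146584 -0.19128454  2.20765427  0.16161581  0.5146509
  0.59550196] [ 0.39951153 -0.04460305  0.25540472]
dx -4.285 dy -2.126 dz 0.256 ax 0.00 ay 0.00 az -0.04
```

servo_tool:
  deltas:
    - {"dx": -4.3, "dy": -2.1, "dz": 0.25, "ax": 0, "ay": 0, "az": 0, "hand": 60}
    - {"dx": -4.3, "dy": -2.1, "dz": 0.25, "ax": 0, "ay": 0, "az": 0, "hand": 60}
    - {"dx": -4.3, "dy": -2.1, "dz": 0.25, "ax": 0, "ay": 0, "az": 0, "hand": 60}
    - {"dx": -4.3, "dy": -2.1, "dz": 0.25, "ax": 0, "ay": 0, "az": 0, "hand": 60}
    - {"dx": -4.3, "dy": -2.1, "dz": 0.25, "ax": 0, "ay": 0, "az": 0, "hand": 60}
    - {"dx": -4.3, "dy": -2.1, "dz": 0.25, "ax": 0, "ay": 0, "az": 0, "hand": 60}

```text
clock: 2.1
tool_pos: [0.4909, -0.3182, 0.2395]
eef_rot: [0.387, 0.922, -0.001, 0.0]
contact_force: [-0.2, 0.3, 0.4]
opening: 0.682
```

```bash
python3 - <<'E'
from h import *
s=r.get_state(); print(s['clock'],s['q'],s['tool_pos'])
m=eyes.camera_model('wrist');p,d=eyes.snapshot('wrist'); cv2.imwrite('pics/w1.png',p[:,:,::-1]); np.savez('w1.npz',d=d,pose=m['pose'])
print(m['pose'],m['k1'],m['cx'],m['cy'])
E
```

```text
2.1 [ 0.62244502  0.66725928 -0.21713061  1.7157268   0.19268892  0.77919602
  1.08853012] [ 0.49093539 -0.31815817  0.23952261]
[[ 0.71350756 -0.67145952 -0.20012266  0.43838572]
 [ 0.70064618  0.68322107  0.20567912 -0.26603917]
 [-0.00137719 -0.28696878  0.95793894  0.3599962 ]
 [ 0.          0.          0.          1.        ]] -0.06430794173442349 282.2809171961032 211.77530074816207
```

View pics/w1.png

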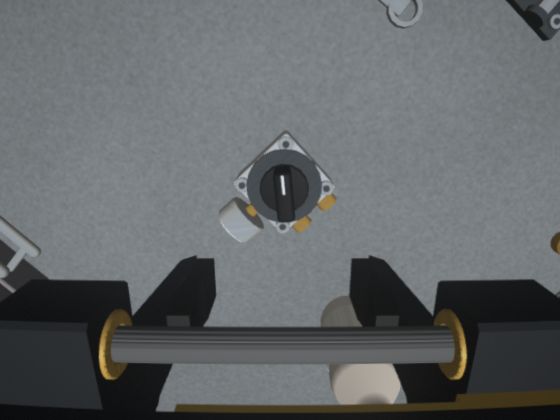

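```bash
python3 - <<'E'
from h import *
s=cv2.imread('pics/w1.png'); crop(s,225,125,345,245,6,'pics/w1c.png')
z=np.load('w1.npz'); d=z['d']
m=eyes.camera_model('wrist'); m['pose']=z['pose']
print(d[170,270],d[187,283])
t=cv2.imread('pics/top0.png');mt=eyes.camera_model('top')
print('bottle cap',onz(mt,413,163,.165))
# dark bar: points with height >0.08
pts=[]
for v in range(150,235):
  for u in range(245,325):
    if d[v,u]>0:
      p=withd(m,u,v,d[v,u])
      if .082<p[2]<.1: pts.append(p)
pts=np.array(pts); print(len(pts),pts.mean(0)); 
c=cv2.minAreaRect((pts[:,:2]*1000).astype(np.float32)); print(c)
E
```

```text
0.30390808 0.0
bottle cap [ 0.65270828 -0.3750088   0.165     ]
911 [ 0.48674317 -0.31394878  0.08996301]
((487.8291320800781, -314.93865966796875), (13.999131202697754, 40.40156555175781), 49.85688018798828)
```

View pics/w1c.png

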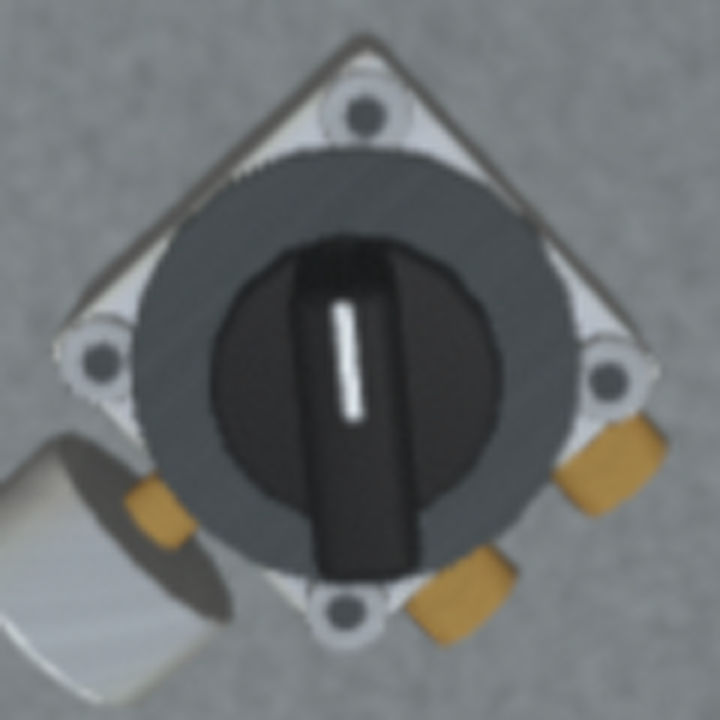

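The wrist depth gives the bar as 14 x 40.4 mm, centred at (0.4878,-0.3149), with its thin direction at yaw 49.9°. I'll pre-rotate clockwise so that one grip covers the whole anticlockwise turn.

servo_tool:
  deltas:
    - {"dx": 0, "dy": 0, "dz": 0, "ax": 0, "ay": 0, "az": 17, "hand": 50}
    - {"dx": 0, "dy": 0, "dz": 0, "ax": 0, "ay": 0, "az": 17, "hand": 50}
    - {"dx": 0, "dy": 0, "dz": 0, "ax": 0, "ay": 0, "az": 17, "hand": 50}
    - {"dx": 0, "dy": 0, "dz": 0, "ax": 0, "ay": 0, "az": 17, "hand": 50}
    - {"dx": 0, "dy": 0, "dz": 0, "ax": 0, "ay": 0, "az": 17, "hand": 50}
    - {"dx": 0, "dy": 0, "dz": 0, "ax": 0, "ay": 0, "az": 17, "hand": 50}
    - {"dx": 0, "dy": 0, "dz": 0, "ax": 0, "ay": 0, "az": 17, "hand": 50}
    - {"dx": 0, "dy": 0, "dz": 0, "ax": 0, "ay": 0, "az": 17, "hand": 50}
    - {"dx": 0, "dy": 0, "dz": 0, "ax": 0, "ay": 0, "az": 17, "hand": 50}
    - {"dx": 0, "dy": 0, "dz": 0, "ax": 0, "ay": 0, "az": 17, "hand": 50}

```text
clock: 3.4
tool_pos: [0.4913, -0.3121, 0.2403]
eef_rot: [0.96, 0.281, -0.0, -0.001]
contact_force: [0.5, 0.7, 0.5]
opening: 0.57
```

```bash
python3 - <<'E'
from h import *
s=r.get_state(); print(s['clock'],s['q'],s['tool_pos'])
plan([.4878,-.3149,.18],Rdown(-130.1))
E
```

```text
3.4 [ 0.31024773  0.68049707  0.30774429  1.73865515 -0.28011737  0.76744091
 -0.24384623] [ 0.49134755 -0.31210236  0.24025952]
dx -0.075 dy 0.010 dz 1.004 ax -0.02 ay 0.01 az 12.13
```

servo_tool:
  deltas:
    - {"dx": -0.07, "dy": 0.01, "dz": 0.4, "ax": 0, "ay": 0, "az": 12.1, "hand": 50}
    - {"dx": -0.07, "dy": 0.01, "dz": 0.4, "ax": 0, "ay": 0, "az": 12.1, "hand": 50}
    - {"dx": -0.07, "dy": 0.01, "dz": 0.4, "ax": 0, "ay": 0, "az": 12.1, "hand": 50}
    - {"dx": -0.07, "dy": 0.01, "dz": 0.4, "ax": 0, "ay": 0, "az": 12.1, "hand": 50}
    - {"dx": -0.07, "dy": 0.01, "dz": 0.4, "ax": 0, "ay": 0, "az": 12.1, "hand": 50}
    - {"dx": -0.07, "dy": 0.01, "dz": 0.4, "ax": 0, "ay": 0, "az": 12.1, "hand": 50}
    - {"dx": -0.07, "dy": 0.01, "dz": 0.4, "ax": 0, "ay": 0, "az": 12.1, "hand": 50}
    - {"dx": -0.07, "dy": 0.01, "dz": 0.4, "ax": 0, "ay": 0, "az": 12.1, "hand": 50}
    - {"dx": -0.07, "dy": 0.01, "dz": 0.4, "ax": 0, "ay": 0, "az": 12.1, "hand": 50}

```text
clock: 4.53
tool_pos: [0.4882, -0.3163, 0.2163]
eef_rot: [0.941, -0.339, -0.0, -0.001]
contact_force: [-1.0, -0.1, 0.2]
opening: 0.568
```

```bash
python3 - <<'E'
from h import *
s=r.get_state(); print(s['clock'],s['q'],s['tool_pos'])
plan([.4878,-.3149,.09],Rdown(-130.1))
E
```

```text
4.525 [ 0.13734574  0.78837624  0.65796667  1.77302266 -0.64443497  0.80862062
 -1.14788033] [ 0.48821012 -0.31628889  0.21633762]
dx -0.018 dy -0.012 dz 2.106 ax -0.01 ay 0.01 az 0.07
```

servo_tool:
  deltas:
    - {"dx": -0.02, "dy": -0.01, "dz": 0.7, "ax": 0, "ay": 0, "az": 0.07, "hand": 50}
    - {"dx": -0.02, "dy": -0.01, "dz": 1.4, "ax": 0, "ay": 0, "az": 0.07, "hand": 50}
    - {"dx": -0.02, "dy": -0.01, "dz": 1.9, "ax": 0, "ay": 0, "az": 0.07, "hand": 50}
    - {"dx": -0.02, "dy": -0.01, "dz": 2.1, "ax": 0, "ay": 0, "az": 0.07, "hand": 50}
    - {"dx": -0.02, "dy": -0.01, "dz": 2.1, "ax": 0, "ay": 0, "az": 0.07, "hand": 30}
    - {"dx": -0.02, "dy": -0.01, "dz": 2.1, "ax": 0, "ay": 0, "az": 0.07, "hand": 10}
    - {"dx": -0.02, "dy": -0.01, "dz": 2.1, "ax": 0, "ay": 0, "az": 0.07, "hand": 10}
    - {"dx": -0.02, "dy": -0.01, "dz": 2.1, "ax": 0, "ay": 0, "az": 0.07, "hand": 10}
    - {"dx": -0.02, "dy": -0.01, "dz": 2.1, "ax": 0, "ay": 0, "az": 0.07, "hand": 10}
  newtons: 15

```text
clock: 5.65
tool_pos: [0.4893, -0.3151, 0.0913]
eef_rot: [0.939, -0.344, 0.001, -0.001]
contact_force: [2.5, 3.8, 6.7]
opening: 0.16
```

```bash
python3 - <<'E'
from h import *
s=r.get_state(); print(s['clock'],s['q'],s['tool_pos'],s['contact_force'],s['moment'],s['opening']*88.1)
E
```

```text
5.65 [ 0.22630011  0.9498786   0.48575712  1.84073349 -0.80576932  0.55835704
 -1.02498566] [ 0.48932464 -0.31514139  0.09131854] [2.53501624 3.82700915 6.67296133] [ 0.72136615 -0.39149404  0.06197543] 14.103118058765041
```

servo_tool:
  deltas:
    - {"dx": 0, "dy": 0, "dz": 0, "ax": 0, "ay": 0, "az": -1.5, "hand": 10}
    - {"dx": 0, "dy": 0, "dz": 0, "ax": 0, "ay": 0, "az": -3, "hand": 10}
    - {"dx": 0, "dy": 0, "dz": 0, "ax": 0, "ay": 0, "az": -4.5, "hand": 10}
    - {"dx": 0, "dy": 0, "dz": 0, "ax": 0, "ay": 0, "az": -6, "hand": 10}
    - {"dx": 0, "dy": 0, "dz": 0, "ax": 0, "ay": 0, "az": -6, "hand": 10}

```text
clock: 6.28
tool_pos: [0.4894, -0.3147, 0.0913]
eef_rot: [0.999, -0.036, 0.002, -0.001]
contact_force: [2.3, 3.6, 5.7]
opening: 0.159
```

```bash
cat > st.py <<'E'
from h import *
s=r.get_state(); T=R.from_quat(s['eef_rot']).as_matrix()
print(s['clock'],'yawy',np.rad2deg(np.arctan2(T[1,1],T[0,1])).round(2),'q',s['q'].round(2),s['tool_pos'].round(4),'F',s['contact_force'].round(1),'M',s['moment'].round(3),'open',(s['opening']*88.1).round(2))
E
python3 st.py
```

```text
Traceback (most recent call last):
  File "st.py", line 3, in <module>
    print(s['clock'],'yawy',np.rad2deg(np.arctan2(T[1,1],T[0,1])).round(2),'q',s['q'].round(2),s['tool_pos'].round(4),'F',s['contact_force'].round(1),'M',s['moment'].round(3),'open',(s['opening']*88.1).round(2))
                                                                                                                                                                                      ^^^^^^^^^^^^^^^^^^^^^^^^^
AttributeError: 'float' object has no attribute 'round'
```

servo_tool:
  deltas:
    - {"dx": 0, "dy": 0, "dz": 0, "ax": 0, "ay": 0, "az": -1.5, "hand": 10}
    - {"dx": 0, "dy": 0, "dz": 0, "ax": 0, "ay": 0, "az": -3, "hand": 10}
    - {"dx": 0, "dy": 0, "dz": 0, "ax": 0, "ay": 0, "az": -4.5, "hand": 10}
    - {"dx": 0, "dy": 0, "dz": 0, "ax": 0, "ay": 0, "az": -6, "hand": 10}
    - {"dx": 0, "dy": 0, "dz": 0, "ax": 0, "ay": 0, "az": -6, "hand": 10}

```text
clock: 6.9
tool_pos: [0.4892, -0.3148, 0.0908]
eef_rot: [0.962, 0.273, 0.002, -0.001]
contact_force: [2.9, 4.7, 2.2]
opening: 0.297
```

```bash
sed -i "s/,(s\['opening'\]\*88.1).round(2)/,round(s['opening']*88.1,2)/" st.py
python3 st.py
```

```text
6.9 yawy -58.36 q [ 0.39  0.89  0.18  1.83 -0.34  0.44 -0.2 ] [ 0.4892 -0.3148  0.0908] F [2.9 4.7 2.2] M [ 0.783 -0.579 -0.949] open 26.14
```

The opening grew to 26 mm with a moment of -0.95 N m, so the knob is against its stop. I'll ease back until the jaws nearly line up with the bar, then check.

servo_tool:
  deltas:
    - {"dx": 0, "dy": 0, "dz": 0, "ax": 0, "ay": 0, "az": 1.5, "hand": 10}
    - {"dx": 0, "dy": 0, "dz": 0, "ax": 0, "ay": 0, "az": 3, "hand": 10}
    - {"dx": 0, "dy": 0, "dz": 0, "ax": 0, "ay": 0, "az": 3.5, "hand": 10}
    - {"dx": 0, "dy": 0, "dz": 0, "ax": 0, "ay": 0, "az": 3.5, "hand": 10}

```text
clock: 7.4
tool_pos: [0.4865, -0.3146, 0.0904]
eef_rot: [0.996, 0.094, -0.001, -0.002]
contact_force: [-2.6, 4.9, 6.1]
opening: 0.198
```

```bash
python3 st.py
```

```text
7.4 yawy -79.21 q [ 0.34  0.91  0.27  1.84 -0.49  0.47 -0.43] [ 0.4865 -0.3146  0.0904] F [-2.6  4.9  6.1] M [ 0.991  0.625 -0.164] open 17.45
```

servo_tool:
  deltas:
    - {"dx": 0, "dy": 0, "dz": 0, "ax": 0, "ay": 0, "az": 1.2, "hand": 10}
    - {"dx": 0, "dy": 0, "dz": 0, "ax": 0, "ay": 0, "az": 1.2, "hand": 10}
    - {"dx": 0, "dy": 0, "dz": 0, "ax": 0, "ay": 0, "az": 1.2, "hand": 10}

```text
clock: 7.78
tool_pos: [0.4864, -0.3146, 0.0904]
eef_rot: [0.999, 0.032, -0.001, -0.002]
contact_force: [-2.6, 5.4, 5.5]
opening: 0.173
```

```bash
python3 st.py
```

```text
7.775 yawy -86.35 q [ 0.33  0.91  0.3   1.84 -0.54  0.48 -0.51] [ 0.4864 -0.3146  0.0904] F [-2.6  5.4  5.5] M [ 0.985  0.635 -0.229] open 15.26
```

servo_tool:
  deltas:
    - {"dx": 0, "dy": 0, "dz": 0, "ax": 0, "ay": 0, "az": 0, "hand": 30}
    - {"dx": 0, "dy": 0, "dz": 0, "ax": 0, "ay": 0, "az": 0, "hand": 45}
    - {"dx": 0, "dy": 0, "dz": 0, "ax": 0, "ay": 0, "az": 0, "hand": 45}
    - {"dx": 0, "dy": 0, "dz": -0.8, "ax": 0, "ay": 0, "az": 0, "hand": 60}
    - {"dx": 0, "dy": 0, "dz": -1.8, "ax": 0, "ay": 0, "az": 0, "hand": 70}
    - {"dx": 0, "dy": 0, "dz": -2.8, "ax": 0, "ay": 0, "az": 0, "hand": 70}
    - {"dx": 0, "dy": 0, "dz": -2.8, "ax": 0, "ay": 0, "az": 0, "hand": 70}

```text
clock: 8.65
tool_pos: [0.4897, -0.3187, 0.2632]
eef_rot: [1.0, 0.031, 0.004, 0.003]
contact_force: [-0.1, -0.4, -0.6]
opening: 0.793
```

```bash
python3 st.py; python3 - <<'E'
from h import *
m=eyes.camera_model('wrist');p,d=eyes.snapshot('wrist'); cv2.imwrite('pics/w2.png',p[:,:,::-1])
pts=[]
for v in range(100,260):
  for u in range(180,400):
    if d[v,u]>0:
      q=withd(m,u,v,d[v,u])
      if .082<q[2]<.1 and abs(q[0]-.488)<.04 and abs(q[1]+.315)<.04: pts.append(q)
pts=np.array(pts); print(cv2.minAreaRect((pts[:,:2]*1000).astype(np.float32)))
plan([.52,.03,.27],Rdown(-84.7))
E
```

```text
8.65 yawy -86.48 q [ 0.22  0.68  0.49  1.72 -0.41  0.83 -0.62] [ 0.4897 -0.3187  0.2632] F [-0.1 -0.4 -0.6] M [-0.041  0.157 -0.001] open 69.9
((488.2344970703125, -315.53460693359375), (13.989822387695312, 40.3140983581543), 87.19210815429688)
dx 0.882 dy -5.742 dz -0.173 ax 0.03 ay -0.04 az -0.29
```

View pics/w2.png

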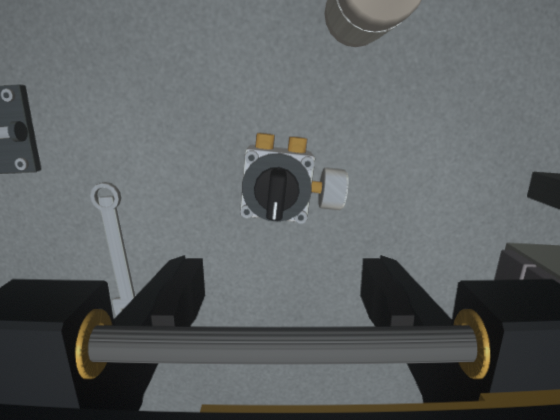

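The bar is now at 87.2°, but the jaws' reading put the stop near 90°. That gap is close to the 0.06 rad tolerance, so I'll grip again and recheck the stop.

```bash
python3 - <<'E'
from h import *
plan([.488,-.3153,.09],Rdown(-92.8))
E
```

```text
dx -0.018 dy -0.040 dz 2.841 ax 0.03 ay -0.04 az 1.06
```

servo_tool:
  deltas:
    - {"dx": -0.02, "dy": -0.04, "dz": 1, "ax": 0, "ay": 0, "az": 1.06, "hand": 45}
    - {"dx": -0.02, "dy": -0.04, "dz": 2, "ax": 0, "ay": 0, "az": 1.06, "hand": 45}
    - {"dx": -0.02, "dy": -0.04, "dz": 2.6, "ax": 0, "ay": 0, "az": 1.06, "hand": 40}
    - {"dx": -0.02, "dy": -0.04, "dz": 2.85, "ax": 0, "ay": 0, "az": 1.06, "hand": 30}
    - {"dx": -0.02, "dy": -0.04, "dz": 2.85, "ax": 0, "ay": 0, "az": 1.06, "hand": 20}
    - {"dx": -0.02, "dy": -0.04, "dz": 2.85, "ax": 0, "ay": 0, "az": 1.06, "hand": 10}
    - {"dx": -0.02, "dy": -0.04, "dz": 2.85, "ax": 0, "ay": 0, "az": 1.06, "hand": 10}
    - {"dx": -0.02, "dy": -0.04, "dz": 2.85, "ax": 0, "ay": 0, "az": 1.06, "hand": 10}

```text
clock: 9.7
tool_pos: [0.4862, -0.3144, 0.0875]
eef_rot: [1.0, -0.025, 0.0, 0.0]
contact_force: [-1.6, -2.4, 0.2]
opening: 0.162
```

```bash
python3 st.py
```

```text
9.7 yawy -92.84 q [ 0.31  0.92  0.33  1.85 -0.59  0.47 -0.57] [ 0.4862 -0.3144  0.0875] F [-1.6 -2.4  0.2] M [-0.347  0.351  0.057] open 14.29
```

servo_tool:
  deltas:
    - {"dx": 0, "dy": 0, "dz": 0, "ax": 0, "ay": 0, "az": -0.5, "hand": 10}
    - {"dx": 0, "dy": 0, "dz": 0, "ax": 0, "ay": 0, "az": -0.5, "hand": 10}

```text
clock: 9.95
tool_pos: [0.486, -0.3144, 0.0875]
eef_rot: [1.0, 0.001, 0.0, 0.0]
contact_force: [-1.5, -2.5, 0.3]
opening: 0.164
```

```bash
python3 st.py
```

```text
9.95 yawy -89.86 q [ 0.32  0.92  0.31  1.85 -0.57  0.47 -0.54] [ 0.486  -0.3144  0.0875] F [-1.5 -2.5  0.3] M [-0.505  0.412 -0.353] open 14.44
```

servo_tool:
  deltas:
    - {"dx": 0, "dy": 0, "dz": 0, "ax": 0, "ay": 0, "az": -0.5, "hand": 10}
    - {"dx": 0, "dy": 0, "dz": 0, "ax": 0, "ay": 0, "az": -0.5, "hand": 10}

```text
clock: 10.2
tool_pos: [0.4858, -0.3143, 0.0875]
eef_rot: [1.0, 0.028, -0.0, 0.0]
contact_force: [-3.6, -2.6, 1.9]
opening: 0.168
```

```bash
python3 st.py
```

```text
10.2 yawy -86.83 q [ 0.32  0.92  0.3   1.85 -0.55  0.46 -0.5 ] [ 0.4858 -0.3143  0.0875] F [-3.6 -2.6  1.9] M [-0.627  0.706 -0.363] open 14.8
```

servo_tool:
  deltas:
    - {"dx": 0, "dy": 0, "dz": 0, "ax": 0, "ay": 0, "az": 0, "hand": 25}
    - {"dx": 0, "dy": 0, "dz": 0, "ax": 0, "ay": 0, "az": 0, "hand": 45}
    - {"dx": 0, "dy": 0, "dz": -0.8, "ax": 0, "ay": 0, "az": 0, "hand": 60}
    - {"dx": 0, "dy": 0, "dz": -1.8, "ax": 0, "ay": 0, "az": 0, "hand": 70}
    - {"dx": 0, "dy": 0, "dz": -2.8, "ax": 0, "ay": 0, "az": 0, "hand": 70}
    - {"dx": 0, "dy": 0, "dz": -2.8, "ax": 0, "ay": 0, "az": 0, "hand": 70}
    - {"dx": 0, "dy": 0, "dz": -2.8, "ax": 0, "ay": 0, "az": 0, "hand": 70}

```text
clock: 11.08
tool_pos: [0.4865, -0.3127, 0.2549]
eef_rot: [1.0, 0.028, -0.0, -0.001]
contact_force: [-0.4, -0.1, -0.5]
opening: 0.794
```

```bash
python3 st.py; python3 - <<'E'
from h import *
m=eyes.camera_model('wrist');p,d=eyes.snapshot('wrist'); cv2.imwrite('pics/w3.png',p[:,:,::-1])
pts=[];blk=[]
for v in range(100,260):
  for u in range(180,400):
    if d[v,u]>0:
      q=withd(m,u,v,d[v,u])
      if abs(q[0]-.488)<.045 and abs(q[1]+.315)<.045:
        if .082<q[2]<.1: pts.append(q)
        elif .043<q[2]<.049 and abs(q[1]+.315)<.036: blk.append(q)
for a in (pts,blk):
  a=np.array(a); print(len(a),cv2.minAreaRect((a[:,:2]*1000).astype(np.float32)))
a=np.array(pts)[:,:2]; w,V=np.linalg.eigh(np.cov(a.T)); print('pca bar dir',np.rad2deg(np.arctan2(*V[::-1,1])))
crop(cv2.imread('pics/w3.png'),220,120,360,240,5,'pics/w3c.png')
E
```

```text
11.075 yawy -86.75 q [ 0.21  0.69  0.49  1.74 -0.42  0.82 -0.61] [ 0.4865 -0.3127  0.2549] F [-0.4 -0.1 -0.5] M [-0.017  0.127  0.033] open 69.94
823 ((488.2791748046875, -315.5109558105469), (13.983818054199219, 40.064598083496094), 87.31954956054688)
444 ((488.3268737792969, -315.63616943359375), (65.85430908203125, 65.83915710449219), 87.55650329589844)
pca bar dir 177.46792694698846
```

View pics/w3c.png

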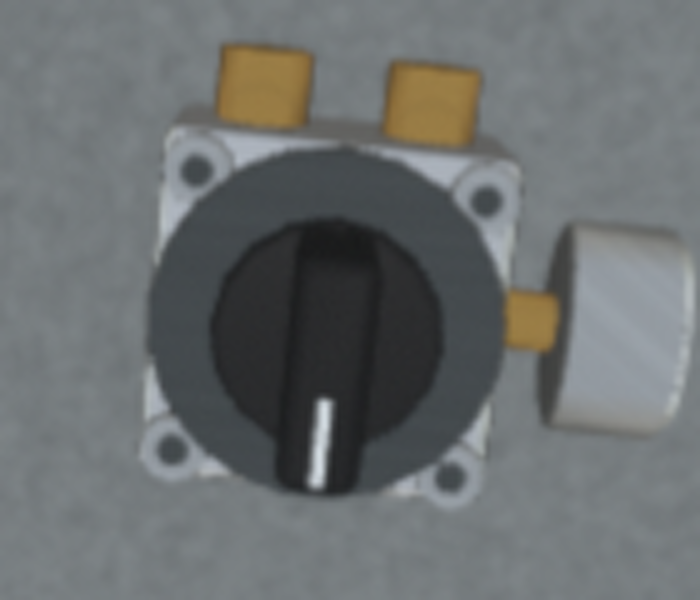

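The bar sits at 87.3°, in line with the block at 87.6°, the same as before I pressed it against the stop again. The knob is at its stop. Next is the clamp.

```bash
python3 - <<'E'
from h import *
plan([.5,.05,.27],Rdown(-84.7))
E
```

```text
dx 0.573 dy -6.020 dz -0.251 ax -0.02 ay 0.02 az -0.34
```

servo_tool:
  deltas:
    - {"dx": 0.57, "dy": -6, "dz": -0.25, "ax": 0, "ay": 0, "az": -0.34, "hand": 66}
    - {"dx": 0.57, "dy": -6, "dz": -0.25, "ax": 0, "ay": 0, "az": -0.34, "hand": 66}
    - {"dx": 0.57, "dy": -6, "dz": -0.25, "ax": 0, "ay": 0, "az": -0.34, "hand": 66}
    - {"dx": 0.57, "dy": -6, "dz": -0.25, "ax": 0, "ay": 0, "az": -0.34, "hand": 66}
    - {"dx": 0.57, "dy": -6, "dz": -0.25, "ax": 0, "ay": 0, "az": -0.34, "hand": 66}
    - {"dx": 0.57, "dy": -6, "dz": -0.25, "ax": 0, "ay": 0, "az": -0.34, "hand": 66}
    - {"dx": 0.57, "dy": -6, "dz": -0.25, "ax": 0, "ay": 0, "az": -0.34, "hand": 66}
    - {"dx": 0.57, "dy": -6, "dz": -0.25, "ax": 0, "ay": 0, "az": -0.34, "hand": 66}
    - {"dx": 0.57, "dy": -6, "dz": -0.25, "ax": 0, "ay": 0, "az": -0.34, "hand": 66}

```text
clock: 12.25
tool_pos: [0.5002, 0.0457, 0.27]
eef_rot: [0.999, 0.044, -0.001, 0.0]
contact_force: [-0.2, -0.0, 0.6]
opening: 0.745
```

```bash
python3 st.py; python3 - <<'E'
from h import *
m=eyes.camera_model('wrist');p,d=eyes.snapshot('wrist'); cv2.imwrite('pics/w4.png',p[:,:,::-1]); np.savez('w4.npz',d=d,pose=m['pose'])
E
```

```text
12.25 yawy -84.97 q [-0.53  0.58  0.57  1.94 -0.45  0.74 -1.18] [0.5002 0.0457 0.27  ] F [-0.2 -0.   0.6] M [-0.072  0.149 -0.006] open 65.59
```

View pics/w4.png

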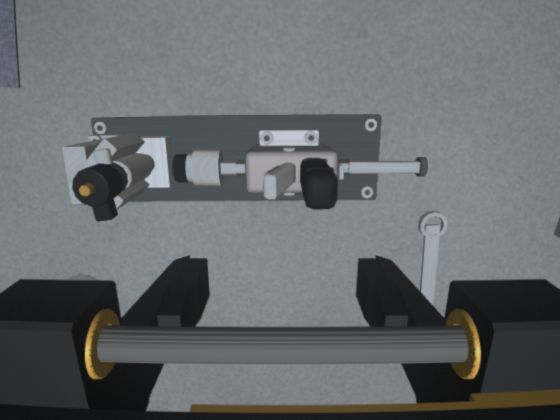

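The clamp lies across the wrist view, with the handle top near (319,190), the trigger near (278,180), the pad face near (176,167) and the injector near (100,185). I'll measure these with the depth map.

```bash
python3 - <<'E'
from h import *
z=np.load('w4.npz'); d=z['d']; m=eyes.camera_model('wrist'); m['pose']=z['pose']
Q=[];UV=[]
for v in range(90,240):
  for u in range(50,450):
    if d[v,u]>0: Q.append(withd(m,u,v,d[v,u])); UV.append((u,v))
Q=np.array(Q);UV=np.array(UV); np.savez('q4.npz',Q=Q,UV=UV)
def rect(mask): 
    a=Q[mask]; rr=cv2.minAreaRect((a[:,:2]*1000).astype(np.float32)); return len(a),rr,cv2.boxPoints(rr).round(1).tolist()
pl=(abs(Q[:,2]-.012)<.003)&(abs(Q[:,0]-.515)<.07)
print('z plate median',np.median(Q[pl,2]))
print(rect(pl))
print('housing',rect((abs(Q[:,2]-.092)<.003)&(abs(Q[:,1]-.04)<.06)))
print('handle top',rect((abs(Q[:,2]-.161)<.005)&(abs(Q[:,1]-.04)<.06)))
print('handle/trig',rect((Q[:,2]>.13)&(Q[:,2]<.152)&(abs(Q[:,1]-.04)<.06)))
E
```

```text
z plate median 0.01152580508012252
(11109, ((514.9786376953125, 51.374237060546875), (391.6863708496094, 114.73445892333984), 89.65022277832031), [[456.3999938964844, -144.10000610351562], [571.0999755859375, -144.8000030517578], [573.5, 246.89999389648438], [458.79998779296875, 247.60000610351562]])
housing (1788, ((519.2254028320312, 36.14183044433594), (34.066768646240234, 82.44108581542969), 6.618623733520508), [[497.6000061035156, 75.0999984741211], [507.1000061035156, -6.800000190734863], [540.9000244140625, -2.799999952316284], [531.4000244140625, 79.0999984741211]])
handle top (1075, ((520.4277954101562, 21.042343139648438), (25.030067443847656, 21.093976974487305), 5.62791633605957), [[506.8999938964844, 30.299999237060547], [509.0, 9.300000190734863], [533.9000244140625, 11.800000190734863], [531.7999877929688, 32.79999923706055]])
handle/trig (692, ((519.2369384765625, 35.92369842529297), (26.795303344726562, 47.95167922973633), 5.127209186553955), [[503.79998779296875, 58.599998474121094], [508.0, 10.800000190734863], [534.7000122070312, 13.199999809265137], [530.4000244140625, 61.0]])
```

```bash
cat >> h.py <<'E'
ORG=np.array([.5192,.0365]); YAW=np.deg2rad(5.4)
def toC(Q):
    c,s=np.cos(YAW),np.sin(YAW); D=Q[:,:2]-ORG
    return np.c_[D[:,0]*c+D[:,1]*s,-D[:,0]*s+D[:,1]*c,Q[:,2]]
def fromC(x,y):
    c,s=np.cos(YAW),np.sin(YAW); return ORG+np.array([x*c-y*s,x*s+y*c])
E
python3 - <<'E'
from h import *
f=np.load('q4.npz');C=toC(f['Q'])
def prof(name,mk):
    a=C[mk]; print(name,len(a)); h,e=np.histogram(a[:,1],bins=np.arange(a[:,1].min(),a[:,1].max()+.002,.002))
    for i in range(len(h)):
        s=a[(a[:,1]>=e[i])&(a[:,1]<e[i+1])]
        if len(s): print('%.3f n%d zmax %.4f x %.4f..%.4f'%(e[i],len(s),s[:,2].max(),s[:,0].min(),s[:,0].max()))
prof('barline',(abs(C[:,0])<.025)&(C[:,2]>.05)&(C[:,1]>.038)&(C[:,1]<.16))
prof('housing',(abs(C[:,0])<.03)&(C[:,2]>.085)&(C[:,2]<.097)&(C[:,1]<.06)&(C[:,1]>-.06))
prof('trig',(abs(C[:,0])<.03)&(C[:,2]>.1)&(C[:,1]<.06)&(C[:,1]>-.06))
pl=C[(abs(C[:,2]-.0115)<.003)&(abs(C[:,0])<.06)]
u=f['UV']
E
```

```text
barline 5817
0.038 n101 zmax 0.0924 x -0.0168..0.0166
0.040 n39 zmax 0.0902 x -0.0137..0.0128
0.042 n5 zmax 0.0668 x -0.0072..-0.0036
0.044 n37 zmax 0.0682 x -0.0077..0.0070
0.046 n38 zmax 0.0679 x -0.0073..0.0063
0.048 n36 zmax 0.0682 x -0.0076..0.0068
0.050 n26 zmax 0.0688 x -0.0064..0.0054
0.052 n27 zmax 0.0676 x -0.0058..0.0044
0.054 n35 zmax 0.0678 x -0.0055..0.0045
0.056 n26 zmax 0.0677 x -0.0055..0.0044
0.058 n28 zmax 0.0674 x -0.0055..0.0044
0.060 n27 zmax 0.0675 x -0.0054..0.0044
0.062 n30 zmax 0.0676 x -0.0055..0.0044
0.064 n149 zmax 0.0792 x -0.0164..0.0148
0.066 n79 zmax 0.0788 x -0.0146..0.0149
0.068 n76 zmax 0.0785 x -0.0147..0.0149
0.070 n78 zmax 0.0793 x -0.0148..0.0149
0.072 n82 zmax 0.0789 x -0.0147..0.0150
0.074 n76 zmax 0.0789 x -0.0146..0.0151
0.076 n85 zmax 0.0791 x -0.0149..0.0150
0.078 n76 zmax 0.0789 x -0.0149..0.0150
0.080 n75 zmax 0.0792 x -0.0146..0.0150
0.082 n84 zmax 0.0785 x -0.0147..0.0153
0.084 n77 zmax 0.0788 x -0.0144..0.0150
0.086 n78 zmax 0.0786 x -0.0146..0.0151
0.088 n68 zmax 0.0792 x -0.0146..0.0150
0.090 n35 zmax 0.0759 x -0.0113..0.0109
0.092
[... 2875 characters left out ...]
.0123..0.0132
-0.013 n152 zmax 0.1619 x -0.0125..0.0132
-0.011 n158 zmax 0.1622 x -0.0128..0.0133
-0.009 n164 zmax 0.1609 x -0.0117..0.0133
-0.007 n160 zmax 0.1599 x -0.0134..0.0128
-0.005 n82 zmax 0.1540 x -0.0077..0.0067
0.001 n31 zmax 0.1043 x -0.0085..0.0071
0.003 n44 zmax 0.1114 x -0.0088..0.0081
0.005 n72 zmax 0.1201 x -0.0080..0.0084
0.007 n53 zmax 0.1264 x -0.0082..0.0085
0.009 n86 zmax 0.1345 x -0.0087..0.0084
0.011 n91 zmax 0.1428 x -0.0090..0.0086
0.013 n93 zmax 0.1461 x -0.0086..0.0087
0.015 n92 zmax 0.1474 x -0.0087..0.0087
0.017 n86 zmax 0.1472 x -0.0087..0.0087
0.019 n78 zmax 0.1467 x -0.0088..0.0088
0.021 n57 zmax 0.1461 x -0.0081..0.0086
0.023 n4 zmax 0.1423 x 0.0028..0.0050
```

```bash
python3 - <<'E'
from h import *
p=fromC(0,-.003); print(p); plan([*p,.14],Rdown(-84.6))
E
```

```text
[0.51948232 0.03351331]
dx 0.301 dy 0.230 dz 2.170 ax 0.01 ay 0.01 az -0.06
```

servo_tool:
  deltas:
    - {"dx": 0.3, "dy": 0.23, "dz": 0, "ax": 0, "ay": 0, "az": -0.06, "hand": 70}
    - {"dx": 0.3, "dy": 0.23, "dz": 0.7, "ax": 0, "ay": 0, "az": -0.06, "hand": 70}
    - {"dx": 0.3, "dy": 0.23, "dz": 1.0, "ax": 0, "ay": 0, "az": -0.06, "hand": 70}
    - {"dx": 0.3, "dy": 0.23, "dz": 1.0, "ax": 0, "ay": 0, "az": -0.06, "hand": 70}
  newtons: 9

```text
clock: 12.8
tool_pos: [0.5189, 0.0342, 0.2094]
eef_rot: [0.999, 0.047, -0.001, 0.0]
contact_force: [0.7, -0.8, -0.2]
opening: 0.795
```

```bash
python3 st.py; python3 - <<'E'
from h import *
p=fromC(0,-.003); print(p); plan([*p,.14],Rdown(-84.6))
m=eyes.camera_model('wrist');p,d=eyes.snapshot('wrist'); cv2.imwrite('pics/w5.png',p[:,:,::-1])
E
```

```text
12.8 yawy -84.56 q [-0.44  0.69  0.49  1.96 -0.53  0.63 -1.09] [0.5189 0.0342 0.2094] F [ 0.7 -0.8 -0.2] M [-0.059  0.154 -0.03 ] open 70.08
[0.51948232 0.03351331]
dx 0.012 dy 0.012 dz 1.157 ax 0.00 ay 0.03 az 0.01
```

View pics/w5.png

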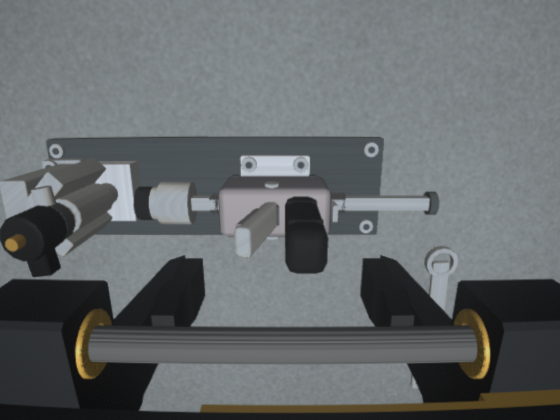

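The handle spans about u=285–327 and the trigger top reaches u≈236. Both lie between the fingertips at u≈204 and 362, so I can descend.

servo_tool:
  deltas:
    - {"dx": 0, "dy": 0, "dz": 0.5, "ax": 0, "ay": 0, "az": 0, "hand": 70}
    - {"dx": 0, "dy": 0, "dz": 1.0, "ax": 0, "ay": 0, "az": 0, "hand": 70}
    - {"dx": 0, "dy": 0, "dz": 1.15, "ax": 0, "ay": 0, "az": 0, "hand": 70}
    - {"dx": 0, "dy": 0, "dz": 1.15, "ax": 0, "ay": 0, "az": 0, "hand": 62}

```text
clock: 13.35
tool_pos: [0.5202, 0.035, 0.142]
eef_rot: [0.999, 0.048, 0.0, 0.0]
contact_force: [-0.4, 0.2, 0.4]
opening: 0.715
```

```bash
python3 st.py; python3 - <<'E'
from h import *
m=eyes.camera_model('wrist');p,d=eyes.snapshot('wrist'); cv2.imwrite('pics/w6.png',p[:,:,::-1]); np.savez('w6.npz',d=d,pose=m['pose'])
E
```

```text
13.35 yawy -84.47 q [-0.38  0.79  0.37  2.   -0.61  0.46 -1.02] [0.5202 0.035  0.142 ] F [-0.4  0.2  0.4] M [-0.065  0.122 -0.006] open 62.97
```

View pics/w6.png

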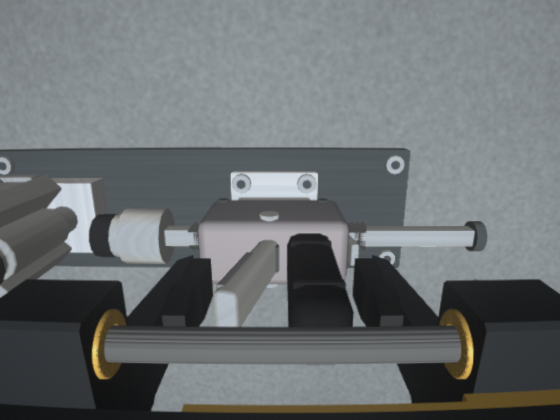

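servo_tool:
  deltas:
    - {"dx": 0, "dy": 0.02, "dz": 0, "ax": 0, "ay": 0, "az": 0, "hand": 54}
    - {"dx": 0, "dy": 0.04, "dz": 0, "ax": 0, "ay": 0, "az": 0, "hand": 48}
    - {"dx": 0, "dy": 0.07, "dz": 0, "ax": 0, "ay": 0, "az": 0, "hand": 42}
    - {"dx": 0, "dy": 0.1, "dz": 0, "ax": 0, "ay": 0, "az": 0, "hand": 37}
    - {"dx": 0, "dy": 0.11, "dz": 0, "ax": 0, "ay": 0, "az": 0, "hand": 34}
    - {"dx": 0, "dy": 0.11, "dz": 0, "ax": 0, "ay": 0, "az": 0, "hand": 34}

```text
clock: 14.15
tool_pos: [0.5209, 0.0289, 0.142]
eef_rot: [0.999, 0.048, 0.001, -0.0]
contact_force: [-0.9, 2.2, 7.2]
opening: 0.406
```

```bash
python3 st.py; python3 - <<'E'
from h import *
m=eyes.camera_model('wrist');p,d=eyes.snapshot('wrist'); cv2.imwrite('pics/w7.png',p[:,:,::-1]); np.savez('w7.npz',d=d,pose=m['pose'])
E
```

```text
14.15 yawy -84.44 q [-0.36  0.79  0.37  2.   -0.61  0.46 -1.01] [0.5209 0.0289 0.142 ] F [-0.9  2.2  7.2] M [ 0.492  0.226 -0.052] open 35.74
```

View pics/w7.png

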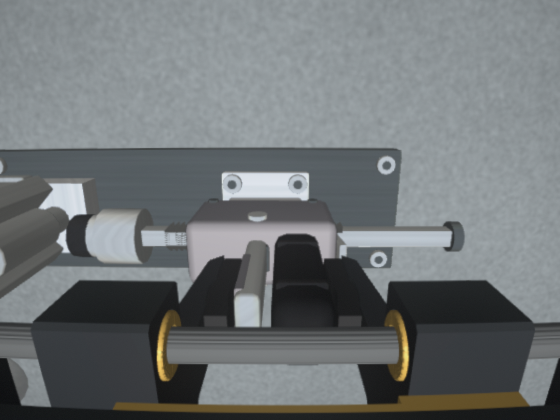

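Full squeeze: opening 35.7 mm, and the bar has advanced. I'll write a routine to measure the sleeve and pad from depth.

```bash
cat > meas.py <<'E'
from h import *
import sys
def edge(a,lo,hi,zt,rise):  # y where profile n crosses
    pass
def measure(d,m):
    v,u=np.nonzero(d>0); k=(v>150)&(v<300); v,u=v[k],u[k]
    x=(u-m['cx'])/m['fx'];y=(v-m['cy'])/m['fy']
    uv=cv2.undistortPoints(np.c_[u,v].astype(np.float64)[:,None],np.array([[m['fx'],0,m['cx']],[0,m['fy'],m['cy']],[0,0,1.]]),np.array([m['k1'],0,0,0.]))[:,0]
    P=np.c_[uv[:,0],-uv[:,1],-np.ones(len(u))]*d[v,u][:,None]
    Q=P@m['pose'][:3,:3].T+m['pose'][:3,3]; C=toC(Q)
    al=C[(C[:,0]>-.02)&(C[:,0]<.02)]
    z=al[:,2]; yy=al[:,1]
    bar=(abs(al[:,0])<.0035)
    sl=bar&(z>.0765)&(z<.081)&(yy>.05)&(yy<.16)
    pd=bar&(z>.0735)&(z<.0765)&(yy>.05)&(yy<.16)
    a=yy[sl]; b=yy[pd]; 
    print('sleeve y %.4f..%.4f (n%d)'%(*np.percentile(a,[1,99]),len(a)),'pad %.4f..%.4f (n%d)'%(*np.percentile(b,[3,99]),len(b)))
    tail=al[(yy<-.05)&(yy>-.16)&(z>.055)&(z<.08)]
    if len(tail): print('tail end %.4f'%np.percentile(tail[:,1],1))
    inj=C[(C[:,0]>-.012)&(C[:,0]<.012)&(C[:,2]>.05)&(C[:,2]<.09)&(C[:,1]>.118)]
    if len(inj): print('inj near face %.4f n%d'%(np.percentile(inj[:,1],1),len(inj)))
if __name__=='__main__':
    m=eyes.camera_model('wrist')
    if len(sys.argv)>2:
        z=np.load(sys.argv[2]); m['pose']=z['pose']; d=z['d']
    else:
        p,d=eyes.snapshot('wrist'); cv2.imwrite(f'pics/{sys.argv[1]}.png',p[:,:,::-1]); np.savez(sys.argv[1]+'.npz',d=d,pose=m['pose'])
    measure(d,m)
E
for f in w4 w6 w7; do python3 meas.py x $f.npz; done
```

```text
sleeve y 0.0657..0.1357 (n227) pad 0.0692..0.1355 (n130)
tail end -0.1198
inj near face 0.1346 n526
sleeve y 0.0657..0.1358 (n582) pad 0.0656..0.1356 (n328)
tail end -0.1195
inj near face 0.1342 n2144
sleeve y 0.0734..0.1359 (n557) pad 0.0735..0.1358 (n326)
tail end -0.1125
inj near face 0.1340 n2097
```

servo_tool:
  deltas:
    - {"dx": 0, "dy": -0.03, "dz": 0, "ax": 0, "ay": 0, "az": 0, "hand": 44}
    - {"dx": 0, "dy": -0.07, "dz": 0, "ax": 0, "ay": 0, "az": 0, "hand": 52}
    - {"dx": 0, "dy": -0.1, "dz": 0, "ax": 0, "ay": 0, "az": 0, "hand": 58}
    - {"dx": 0, "dy": -0.1, "dz": 0, "ax": 0, "ay": 0, "az": 0, "hand": 58}
    - {"dx": 0, "dy": -0.09, "dz": 0, "ax": 0, "ay": 0, "az": 0, "hand": 52}
    - {"dx": 0, "dy": -0.06, "dz": 0, "ax": 0, "ay": 0, "az": 0, "hand": 46}
    - {"dx": 0, "dy": -0.03, "dz": 0, "ax": 0, "ay": 0, "az": 0, "hand": 41}
    - {"dx": 0, "dy": 0, "dz": 0, "ax": 0, "ay": 0, "az": 0, "hand": 36}
    - {"dx": 0, "dy": 0, "dz": 0, "ax": 0, "ay": 0, "az": 0, "hand": 34}
    - {"dx": 0, "dy": 0, "dz": 0, "ax": 0, "ay": 0, "az": 0, "hand": 34}

```text
clock: 15.45
tool_pos: [0.5204, 0.0288, 0.1416]
eef_rot: [0.999, 0.048, 0.0, -0.0]
contact_force: [-0.5, 3.0, 5.2]
opening: 0.405
```

```bash
sed -i 's/(yy<.16)$/(yy<.128)/; s/(yy>.05)&(yy<.16)/(yy>.05)\&(yy<.13)/' meas.py; python3 st.py; python3 meas.py w8; for f in w4 w6 w7; do python3 meas.py x $f.npz; done
```

```text
15.45 yawy -84.44 q [-0.36  0.79  0.37  2.   -0.61  0.46 -1.01] [0.5204 0.0288 0.1416] F [-0.5  3.   5.2] M [ 0.774  0.409 -0.029] open 35.69
sleeve y 0.0796..0.1033 (n500) pad 0.0794..0.1208 (n275)
tail end -0.1057
inj near face 0.1183 n2267
sleeve y 0.0657..0.0897 (n210) pad 0.0687..0.1063 (n119)
tail end -0.1198
inj near face 0.1346 n526
sleeve y 0.0657..0.0895 (n503) pad 0.0656..0.1065 (n286)
tail end -0.1195
inj near face 0.1342 n2144
sleeve y 0.0734..0.0970 (n482) pad 0.0735..0.1143 (n281)
tail end -0.1125
inj near face 0.1340 n2097
```

View pics/w8.png

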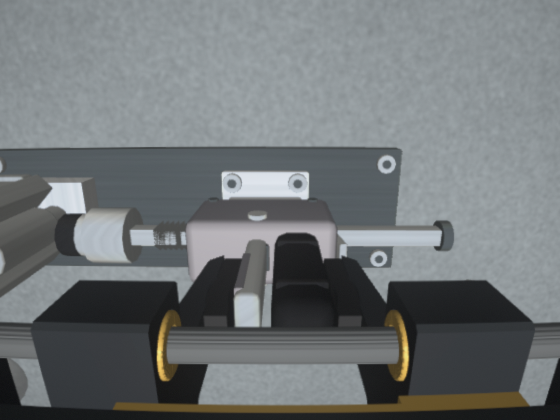

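servo_tool:
  deltas:
    - {"dx": 0, "dy": -0.03, "dz": 0, "ax": 0, "ay": 0, "az": 0, "hand": 44}
    - {"dx": 0, "dy": -0.07, "dz": 0, "ax": 0, "ay": 0, "az": 0, "hand": 52}
    - {"dx": 0, "dy": -0.1, "dz": 0, "ax": 0, "ay": 0, "az": 0, "hand": 58}
    - {"dx": 0, "dy": -0.1, "dz": 0, "ax": 0, "ay": 0, "az": 0, "hand": 58}
    - {"dx": 0, "dy": -0.09, "dz": 0, "ax": 0, "ay": 0, "az": 0, "hand": 52}
    - {"dx": 0, "dy": -0.06, "dz": 0, "ax": 0, "ay": 0, "az": 0, "hand": 46}
    - {"dx": 0, "dy": -0.03, "dz": 0, "ax": 0, "ay": 0, "az": 0, "hand": 41}
    - {"dx": 0, "dy": 0, "dz": 0, "ax": 0, "ay": 0, "az": 0, "hand": 36}
    - {"dx": 0, "dy": 0, "dz": 0, "ax": 0, "ay": 0, "az": 0, "hand": 34}
    - {"dx": 0, "dy": 0, "dz": 0, "ax": 0, "ay": 0, "az": 0, "hand": 34}

```text
clock: 16.75
tool_pos: [0.5205, 0.0289, 0.1416]
eef_rot: [0.999, 0.049, 0.0, -0.0]
contact_force: [-1.7, 2.3, 5.6]
opening: 0.403
```

```bash
python3 st.py; python3 meas.py w9
```

```text
16.75 yawy -84.44 q [-0.36  0.79  0.37  2.   -0.61  0.46 -1.01] [0.5205 0.0289 0.1416] F [-1.7  2.3  5.6] M [ 0.775  0.331 -0.023] open 35.54
sleeve y 0.0860..0.1096 (n469) pad 0.0861..0.1270 (n290)
tail end -0.0999
inj near face 0.1183 n2458
```

View pics/w9.png

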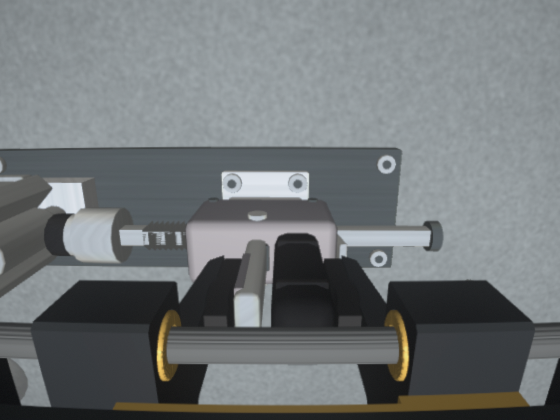

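servo_tool:
  deltas:
    - {"dx": 0, "dy": -0.03, "dz": 0, "ax": 0, "ay": 0, "az": 0, "hand": 44}
    - {"dx": 0, "dy": -0.07, "dz": 0, "ax": 0, "ay": 0, "az": 0, "hand": 52}
    - {"dx": 0, "dy": -0.1, "dz": 0, "ax": 0, "ay": 0, "az": 0, "hand": 58}
    - {"dx": 0, "dy": -0.1, "dz": 0, "ax": 0, "ay": 0, "az": 0, "hand": 58}
    - {"dx": 0, "dy": -0.09, "dz": 0, "ax": 0, "ay": 0, "az": 0, "hand": 52}
    - {"dx": 0, "dy": -0.06, "dz": 0, "ax": 0, "ay": 0, "az": 0, "hand": 46}
    - {"dx": 0, "dy": -0.03, "dz": 0, "ax": 0, "ay": 0, "az": 0, "hand": 41}
    - {"dx": 0, "dy": 0, "dz": 0, "ax": 0, "ay": 0, "az": 0, "hand": 36}
    - {"dx": 0, "dy": 0, "dz": 0, "ax": 0, "ay": 0, "az": 0, "hand": 34}
    - {"dx": 0, "dy": 0, "dz": 0, "ax": 0, "ay": 0, "az": 0, "hand": 34}

```text
clock: 18.05
tool_pos: [0.5204, 0.0288, 0.1416]
eef_rot: [0.999, 0.048, 0.0, -0.0]
contact_force: [-0.8, 2.2, 5.7]
opening: 0.407
```

```bash
sed -i 's/(yy<.13)/(yy<.145)/g' meas.py; python3 st.py; python3 meas.py w10
```

```text
18.05 yawy -84.44 q [-0.36  0.79  0.37  2.   -0.61  0.46 -1.01] [0.5204 0.0288 0.1416] F [-0.8  2.2  5.7] M [ 0.725  0.361 -0.027] open 35.88
sleeve y 0.0923..0.1156 (n482) pad 0.0922..0.1277 (n187)
tail end -0.0931
inj near face 0.1188 n2502
```

View pics/w10.png

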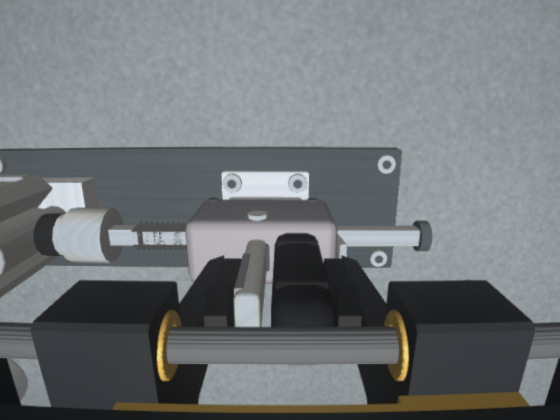

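Rod advance is now about 26 mm, so the pad is at or near contact. For the last pump I'll squeeze in stages and stop partway to check.

servo_tool:
  deltas:
    - {"dx": 0, "dy": -0.03, "dz": 0, "ax": 0, "ay": 0, "az": 0, "hand": 44}
    - {"dx": 0, "dy": -0.07, "dz": 0, "ax": 0, "ay": 0, "az": 0, "hand": 52}
    - {"dx": 0, "dy": -0.1, "dz": 0, "ax": 0, "ay": 0, "az": 0, "hand": 58}
    - {"dx": 0, "dy": -0.1, "dz": 0, "ax": 0, "ay": 0, "az": 0, "hand": 58}
    - {"dx": 0, "dy": -0.09, "dz": 0, "ax": 0, "ay": 0, "az": 0, "hand": 52}
    - {"dx": 0, "dy": -0.07, "dz": 0, "ax": 0, "ay": 0, "az": 0, "hand": 48}
    - {"dx": 0, "dy": -0.05, "dz": 0, "ax": 0, "ay": 0, "az": 0, "hand": 45}
    - {"dx": 0, "dy": -0.04, "dz": 0, "ax": 0, "ay": 0, "az": 0, "hand": 43}
    - {"dx": 0, "dy": -0.04, "dz": 0, "ax": 0, "ay": 0, "az": 0, "hand": 43}
  newtons: 11

```text
clock: 19.23
tool_pos: [0.5201, 0.0324, 0.1417]
eef_rot: [0.999, 0.049, -0.0, -0.001]
contact_force: [-0.7, 5.4, 5.0]
opening: 0.485
```

```bash
python3 st.py; python3 meas.py w11
```

```text
19.225 yawy -84.38 q [-0.37  0.79  0.37  2.   -0.61  0.46 -1.01] [0.5201 0.0324 0.1417] F [-0.7  5.4  5. ] M [ 1.07   0.338 -0.076] open 42.74
sleeve y 0.0935..0.1175 (n490) pad 0.0935..0.1278 (n157)
tail end -0.0916
inj near face 0.1202 n2478
```

View pics/w11.png

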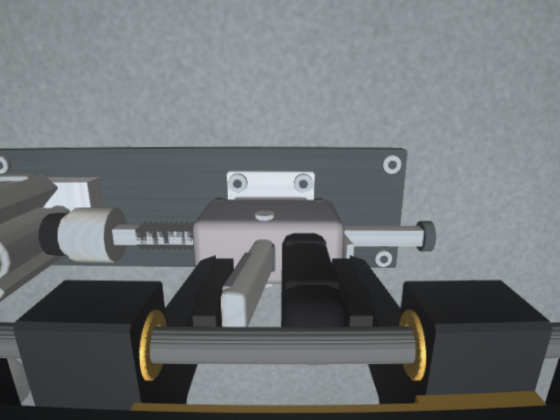

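servo_tool:
  deltas:
    - {"dx": 0, "dy": 0.0, "dz": 0, "ax": 0, "ay": 0, "az": 0, "hand": 41}
    - {"dx": 0, "dy": 0.01, "dz": 0, "ax": 0, "ay": 0, "az": 0, "hand": 39.5}
    - {"dx": 0, "dy": 0.01, "dz": 0, "ax": 0, "ay": 0, "az": 0, "hand": 38.5}
    - {"dx": 0, "dy": 0.01, "dz": 0, "ax": 0, "ay": 0, "az": 0, "hand": 38.5}

```text
clock: 19.77
tool_pos: [0.5203, 0.0307, 0.1416]
eef_rot: [0.999, 0.049, 0.0, -0.0]
contact_force: [-0.9, 3.6, 6.3]
opening: 0.449
```

```bash
python3 st.py; python3 meas.py w12
```

```text
19.775 yawy -84.44 q [-0.37  0.79  0.37  2.   -0.61  0.46 -1.01] [0.5203 0.0307 0.1416] F [-0.9  3.6  6.3] M [ 0.907  0.362 -0.031] open 39.55
sleeve y 0.0955..0.1190 (n477) pad 0.0952..0.1279 (n141)
tail end -0.0900
inj near face 0.1184 n2439
```

View pics/w12.png

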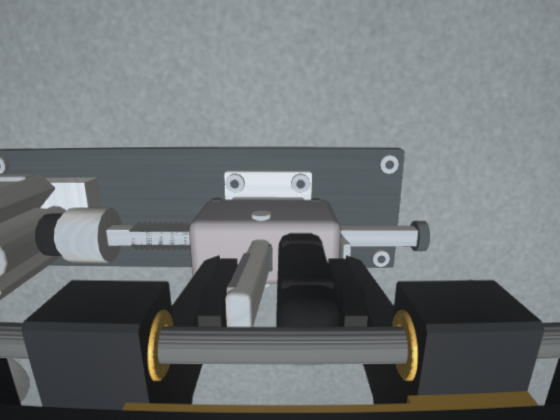

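servo_tool:
  deltas:
    - {"dx": 0, "dy": 0, "dz": 0, "ax": 0, "ay": 0, "az": 0, "hand": 38}
    - {"dx": 0, "dy": 0, "dz": 0, "ax": 0, "ay": 0, "az": 0, "hand": 38}
    - {"dx": 0, "dy": 0, "dz": 0, "ax": 0, "ay": 0, "az": 0, "hand": 38}
    - {"dx": 0, "dy": 0, "dz": 0, "ax": 0, "ay": 0, "az": 0, "hand": 38}
  newtons: 12

```text
clock: 20.32
tool_pos: [0.5203, 0.0306, 0.1417]
eef_rot: [0.999, 0.048, 0.0, -0.0]
contact_force: [-1.1, 3.2, 5.2]
opening: 0.448
```

```bash
python3 st.py; python3 meas.py w13; python3 st.py; python3 - <<'E'
from h import *
p,d=eyes.snapshot('scene'); im=p[:,:,::-1].copy(); cv2.imwrite('pics/s2.png',im); crop(im,240,120,360,240,5,'pics/s2c.png')
p,d=eyes.snapshot('top'); im=p[:,:,::-1].copy(); cv2.imwrite('pics/t2.png',im)
z=np.load('w13.npz'); m=eyes.camera_model('wrist'); m['pose']=z['pose']; d=z['d']
# injector body silhouette in depth around pad height
Q=[]
for v in range(170,300):
  for u in range(0,130):
    if d[v,u]>0: Q.append(withd(m,u,v,d[v,u]))
C=toC(np.array(Q))
for zz in np.arange(.045,.125,.01):
  s=C[(abs(C[:,2]-zz)<.003)&(C[:,1]>.125)&(abs(C[:,0])<.03)]
  if len(s)>5: print('z %.3f n%d y min %.4f at x %.4f; xmax %.4f'%(zz,len(s),s[:,1].min(),s[s[:,1].argmin(),0],s[:,0].max()))
E
```

```text
20.325 yawy -84.45 q [-0.37  0.79  0.37  2.   -0.61  0.46 -1.01] [0.5203 0.0306 0.1417] F [-1.1  3.2  5.2] M [ 0.827  0.437 -0.   ] open 39.43
sleeve y 0.0958..0.1193 (n470) pad 0.0954..0.1277 (n151)
tail end -0.0897
inj near face 0.1183 n2433
20.375 yawy -84.44 q [-0.37  0.79  0.37  2.   -0.61  0.46 -1.01] [0.5203 0.0306 0.1417] F [-1.2  3.8  4.5] M [0.86  0.339 0.04 ] open 39.47
z 0.045 n230 y min 0.1401 at x 0.0085; xmax 0.0300
z 0.055 n405 y min 0.1268 at x 0.0110; xmax 0.0299
z 0.065 n607 y min 0.1250 at x 0.0108; xmax 0.0299
z 0.075 n979 y min 0.1250 at x -0.0072; xmax 0.0273
z 0.085 n499 y min 0.1346 at x 0.0007; xmax 0.0209
z 0.095 n341 y min 0.1345 at x 0.0031; xmax 0.0087
```

View pics/s2c.png

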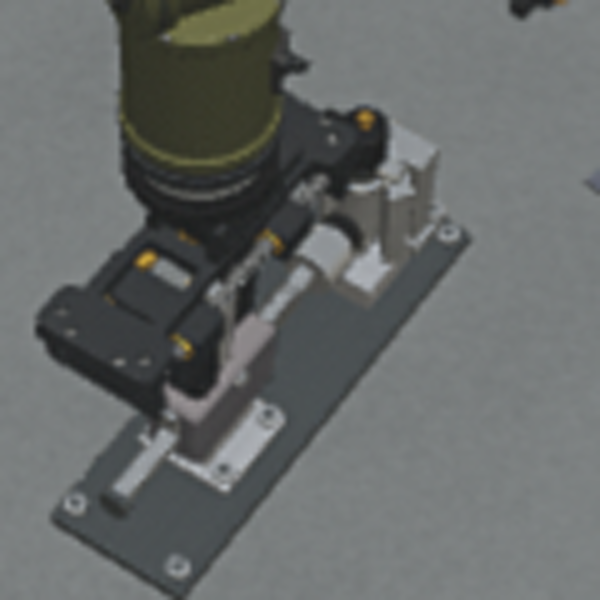

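View pics/t2.png

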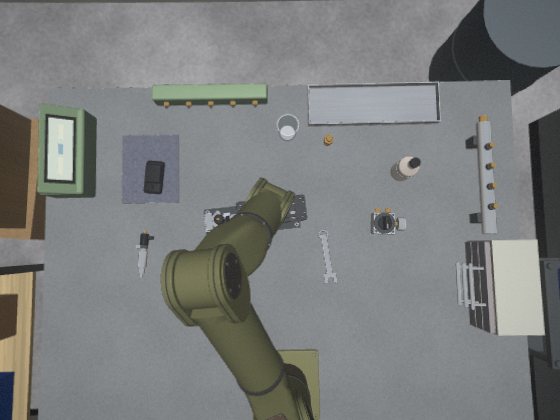

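View pics/w13.png

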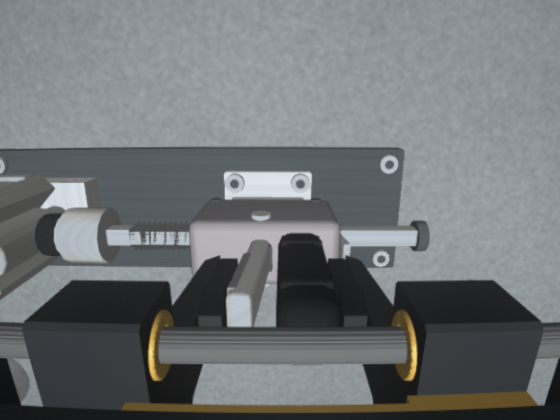

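```bash
python3 - <<'E'
from h import *
for f in ['w4','w6','w7','w10','w11','w12','w13']:
  z=np.load(f+'.npz'); m=eyes.camera_model('wrist'); m['pose']=z['pose']; d=z['d']
  Q=[]
  for v in range(150,300):
    for u in range(0,200):
      if d[v,u]>0: Q.append(withd(m,u,v,d[v,u]))
  C=toC(np.array(Q)); o=f
  for zz in (.08,.085,.09,.1,.11):
    s=C[(abs(C[:,2]-zz)<.002)&(C[:,1]>.128)&(abs(C[:,0])<.006)]
    o+=' | %.3f n%d %.4f'%(zz,len(s),np.percentile(s[:,1],3) if len(s)>3 else 0)
  print(o)
E
```

```text
w4 | 0.080 n21 0.1348 | 0.085 n23 0.1348 | 0.090 n27 0.1342 | 0.100 n39 0.1351 | 0.110 n32 0.1340
w6 | 0.080 n110 0.1343 | 0.085 n111 0.1343 | 0.090 n126 0.1342 | 0.100 n205 0.1345 | 0.110 n27 0.1334
w7 | 0.080 n121 0.1341 | 0.085 n117 0.1340 | 0.090 n123 0.1342 | 0.100 n30 0.1345 | 0.110 n0 0.0000
w10 | 0.080 n102 0.1342 | 0.085 n122 0.1340 | 0.090 n127 0.1342 | 0.100 n24 0.1338 | 0.110 n0 0.0000
w11 | 0.080 n96 0.1348 | 0.085 n120 0.1350 | 0.090 n131 0.1348 | 0.100 n123 0.1355 | 0.110 n0 0.0000
w12 | 0.080 n109 0.1349 | 0.085 n114 0.1349 | 0.090 n120 0.1350 | 0.100 n53 0.1352 | 0.110 n0 0.0000
w13 | 0.080 n115 0.1350 | 0.085 n112 0.1350 | 0.090 n117 0.1347 | 0.100 n45 0.1348 | 0.110 n0 0.0000
```

The injector face moved evenly from 0.134 to 0.135, so it is against the V and upright. The pad has sunk only about 2 mm, because the squeeze stalled short of full travel. I'll squeeze further.

servo_tool:
  deltas:
    - {"dx": 0, "dy": 0.01, "dz": 0, "ax": 0, "ay": 0, "az": 0, "hand": 36}
    - {"dx": 0, "dy": 0.02, "dz": 0, "ax": 0, "ay": 0, "az": 0, "hand": 34}
    - {"dx": 0, "dy": 0.02, "dz": 0, "ax": 0, "ay": 0, "az": 0, "hand": 33}
    - {"dx": 0, "dy": 0.02, "dz": 0, "ax": 0, "ay": 0, "az": 0, "hand": 33}
  newtons: 12

```text
clock: 20.98
tool_pos: [0.5204, 0.0294, 0.1416]
eef_rot: [0.999, 0.048, 0.0, -0.0]
contact_force: [-0.7, 3.3, 5.2]
opening: 0.418
```

```bash
python3 st.py; python3 meas.py w14
```

```text
20.975 yawy -84.44 q [-0.36  0.79  0.37  2.   -0.61  0.46 -1.01] [0.5204 0.0294 0.1416] F [-0.7  3.3  5.2] M [0.854 0.39  0.019] open 36.86
sleeve y 0.0968..0.1205 (n469) pad 0.0967..0.1278 (n125)
tail end -0.0885
inj near face 0.1183 n2395
```

servo_tool:
  deltas:
    - {"dx": 0, "dy": 0, "dz": 0, "ax": 0, "ay": 0, "az": 0, "hand": 33}
    - {"dx": 0, "dy": 0, "dz": 0, "ax": 0, "ay": 0, "az": 0, "hand": 33}
    - {"dx": 0, "dy": 0, "dz": 0, "ax": 0, "ay": 0, "az": 0, "hand": 33}
  newtons: 12

```text
clock: 21.4
tool_pos: [0.5204, 0.0294, 0.1416]
eef_rot: [0.999, 0.048, 0.0, -0.0]
contact_force: [-0.5, 3.0, 5.4]
opening: 0.413
```

```bash
python3 st.py; python3 meas.py w15; python3 - <<'E'
from h import *
s=cv2.imread('pics/w15.png'); crop(s,0,180,200,290,4,'pics/w15c.png')
s=cv2.imread('pics/w9.png'); crop(s,0,180,200,290,4,'pics/w9c.png')
E
```

```text
21.4 yawy -84.44 q [-0.36  0.79  0.37  2.   -0.61  0.46 -1.01] [0.5204 0.0294 0.1416] F [-0.5  3.   5.4] M [ 0.853  0.382 -0.036] open 36.4
sleeve y 0.0968..0.1205 (n471) pad 0.0966..0.1278 (n130)
tail end -0.0886
inj near face 0.1184 n2400
```

View pics/w15c.png

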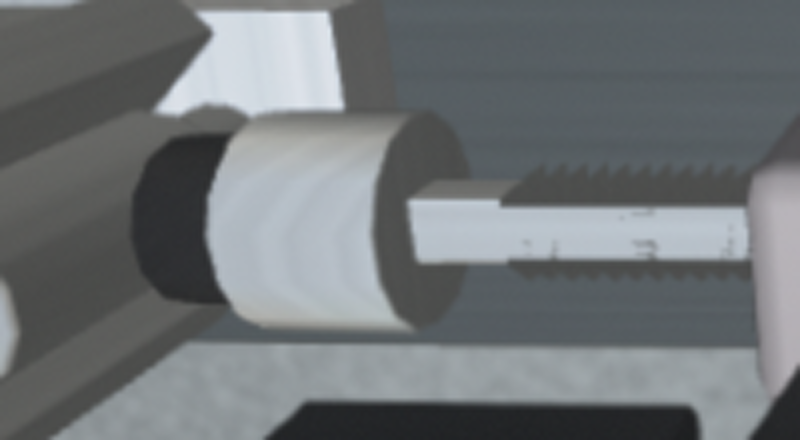

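View pics/w9c.png

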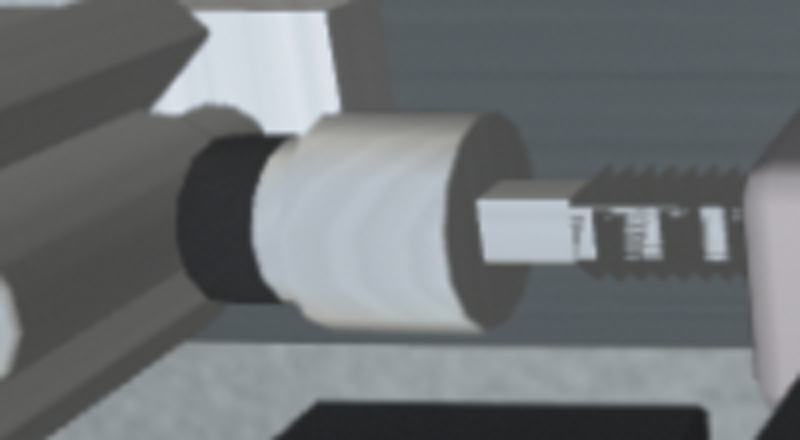

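The two views disagree on the sink. In w9 the light backing ring shows between the pad and the sleeve, but it is gone in w15. I'll look at the depth profile along the pad more closely before squeezing any further.

```bash
python3 - <<'E'
from h import *
for f in ['w9','w10','w15']:
  z=np.load(f+'.npz'); m=eyes.camera_model('wrist'); m['pose']=z['pose']; d=z['d']
  Q=[]
  for v in range(150,300):
    for u in range(0,200):
      if d[v,u]>0: Q.append(withd(m,u,v,d[v,u]))
  C=toC(np.array(Q)); print(f)
  for y in np.arange(.104,.142,.001):
    s=C[(C[:,1]>=y)&(C[:,1]<y+.001)&(abs(C[:,0])<.005)&(C[:,2]>.05)]
    if len(s): print('%.3f n%d z %.4f..%.4f'%(y,len(s),s[:,2].min(),s[:,2].max()),end='; ')
  print()
E
```

```text
w9
0.104 n25 z 0.0761..0.0792; 0.105 n31 z 0.0750..0.0786; 0.106 n29 z 0.0765..0.0785; 0.107 n31 z 0.0763..0.0792; 0.108 n29 z 0.0761..0.0785; 0.109 n19 z 0.0761..0.0782; 0.111 n8 z 0.0735..0.0756; 0.112 n25 z 0.0723..0.0749; 0.113 n26 z 0.0723..0.0751; 0.114 n33 z 0.0719..0.0754; 0.115 n22 z 0.0722..0.0750; 0.116 n29 z 0.0723..0.0745; 0.117 n32 z 0.0723..0.0752; 0.118 n26 z 0.0714..0.0749; 0.119 n33 z 0.0724..0.0754; 0.120 n29 z 0.0726..0.0752; 0.121 n27 z 0.0715..0.0756; 0.122 n28 z 0.0717..0.0753; 0.123 n29 z 0.0720..0.0750; 0.124 n26 z 0.0728..0.0751; 0.125 n33 z 0.0720..0.0749; 0.126 n22 z 0.0726..0.0749; 0.127 n12 z 0.0719..0.0743; 0.133 n20 z 0.0693..0.0978; 0.134 n302 z 0.0602..0.0995; 0.135 n410 z 0.0598..0.0992; 0.136 n133 z 0.0564..0.0987; 0.137 n18 z 0.0581..0.0973; 0.138 n1 z 0.0740..0.0740; 
w10
0.104 n34 z 0.0755..0.0790; 0.105 n27 z 0.0751..0.0780; 0.106 n31 z 0.0763..0.0785; 0.107 n30 z 0.0757..0.0790; 0.108 n28 z 0.0759..0.0790; 0.109 n36 z 0.0757..0.0788; 0.110 n25 z 0.0765..0.0785; 0.111 n30 z 0.0756..0.0787; 0.112 n30 z 0.0755..0.0786; 0.113 n28 z 0.0761..0.0791;
[... 957 characters left out ...]
; 0.114 n33 z 0.0766..0.0791; 0.115 n24 z 0.0757..0.0790; 0.116 n29 z 0.0757..0.0781; 0.117 n31 z 0.0755..0.0787; 0.118 n29 z 0.0766..0.0786; 0.119 n23 z 0.0767..0.0786; 0.120 n22 z 0.0755..0.0781; 0.121 n4 z 0.0763..0.0768; 0.122 n3 z 0.0746..0.0748; 0.123 n10 z 0.0722..0.0745; 0.124 n33 z 0.0719..0.0750; 0.125 n30 z 0.0722..0.0755; 0.126 n29 z 0.0724..0.0753; 0.127 n26 z 0.0721..0.0746; 0.128 n31 z 0.0721..0.0749; 0.129 n29 z 0.0720..0.0753; 0.130 n25 z 0.0707..0.0749; 0.131 n28 z 0.0722..0.0748; 0.132 n32 z 0.0718..0.0752; 0.133 n23 z 0.0727..0.0750; 0.134 n50 z 0.0718..0.0985; 0.135 n294 z 0.0718..0.0993; 0.136 n274 z 0.0704..0.0993; 0.137 n67 z 0.0690..0.0980; 0.138 n7 z 0.0754..0.0970;
```

With the full profile, the pad front is at 0.135 and the sleeve mouth at 0.121. It sticks out about 14 mm, against about 17.8 when free, so the sink is roughly 3–4 mm, and the tail and sleeve advance agree. The earlier 0.1278 reading came from my mask limit. I'll firm the trigger up to its end stop, which can add only a few tenths of a millimetre.

servo_tool:
  deltas:
    - {"dx": 0, "dy": 0, "dz": 0, "ax": 0, "ay": 0, "az": 0, "hand": 33}
    - {"dx": 0, "dy": 0, "dz": 0, "ax": 0, "ay": 0, "az": 0, "hand": 33}
    - {"dx": 0, "dy": 0.01, "dz": 0, "ax": 0, "ay": 0, "az": 0, "hand": 33}
    - {"dx": 0, "dy": 0.01, "dz": 0, "ax": 0, "ay": 0, "az": 0, "hand": 33}
    - {"dx": 0, "dy": 0.01, "dz": 0, "ax": 0, "ay": 0, "az": 0, "hand": 33}
  newtons: 15

```text
clock: 22.08
tool_pos: [0.5205, 0.0288, 0.1417]
eef_rot: [0.999, 0.048, 0.0, -0.0]
contact_force: [-1.3, 3.6, 6.1]
opening: 0.408
```

```bash
python3 st.py; python3 meas.py w16; python3 - <<'E'
from h import *
for f in ['w6','w7','w8','w9','w15','w16']:
  z=np.load(f+'.npz'); m=eyes.camera_model('wrist'); m['pose']=z['pose']; d=z['d']
  Q=[]
  for v in range(150,300):
    for u in range(0,200):
      if d[v,u]>0: Q.append(withd(m,u,v,d[v,u]))
  C=toC(np.array(Q)); C=C[(abs(C[:,0])<.005)]
  # top-line: sleeve pts z>.0775 ; pad pts .0735-.0755 ; last y
  a=C[(C[:,2]>.0775)&(C[:,2]<.08)&(C[:,1]<.13)][:,1]; b=C[(C[:,2]>.072)&(C[:,2]<.0752)&(C[:,1]<.1335)][:,1]
  i=C[(C[:,2]>.08)&(C[:,2]<.098)&(C[:,1]>.13)&(abs(C[:,0])<.003)][:,1]
  print(f,'sleeve end %.4f'%np.sort(a)[-4],'pad end %.4f'%np.sort(b)[-4],'inj %.4f'%np.percentile(i,5), np.median(i).round(4))
E
```

```text
22.075 yawy -84.45 q [-0.36  0.79  0.37  2.   -0.61  0.46 -1.01] [0.5205 0.0288 0.1417] F [-1.3  3.6  6.1] M [ 0.91   0.343 -0.036] open 35.97
sleeve y 0.0976..0.1213 (n465) pad 0.0975..0.1278 (n123)
tail end -0.0877
inj near face 0.1183 n2397
w6 sleeve end 0.0892 pad end 0.1070 inj 0.1342 0.1351
w7 sleeve end 0.0969 pad end 0.1146 inj 0.1343 0.135
w8 sleeve end 0.1025 pad end 0.1209 inj 0.1341 0.1351
w9 sleeve end 0.1091 pad end 0.1275 inj 0.1340 0.135
w15 sleeve end 0.1202 pad end 0.1334 inj 0.1349 0.1359
w16 sleeve end 0.1207 pad end 0.1333 inj 0.1351 0.1359
```

View pics/w16.png

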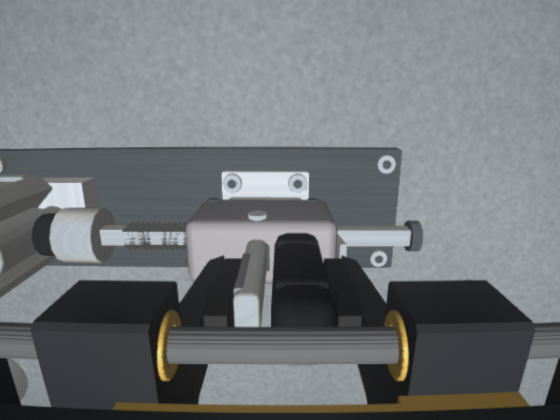

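Final readings: trigger at its end stop (opening 36.0 mm at 15 N), pad sunk about 3–4 mm (14.3 mm showing, 18.1 mm free), and the injector face even along its height at 0.135. I'm handing it in.

```bash
python3 - <<'E'
from h import *
print(r.finish_job()); s=r.get_state(); print(s['clock'],s['contact_force'],s['opening']*88.1)
E
```

```text
the job is handed in; nothing more can be done
None
the job is handed in; nothing more can be done
```

The job is handed in with the knob turned back to its anticlockwise stop and the injector clamped, the trigger still held squeezed. It took about 22 s of the 72 s allowed; the hand-in gives no verdict.

- **Knob:** I turned it anticlockwise about 37° until it would go no further. I then pressed it against the stop a second time, and it stayed at the same angle, with its bar in line with the regulator block.
- **Clamping:** It took five pumps, with the grip limited to 9–15 N. The trigger is held at its end stop with 15 N set, at a finger opening of 36.0 mm.
- **Pad:** It has sunk about 3–4 mm, well short of the 12 mm bottom. It now sticks out about 14.3 mm from the sleeve; free, it stuck out 18.1 mm.
- **Injector:** Its near face moved about 1 mm towards the V-block, by the same amount at every height measured, so it should still be upright.
- **Bystanders:** The top view showed none of them moved.

**Where the checks disagreed:** estimates of the pad sink ranged from 2.8 mm (bar travel) to 5 mm (picture); the last reading was 3.2–3.8 mm. One earlier pad reading (0.1278) was wrong because of a limit in my own mask. In my clamp frame the injector sits about 4 mm further forward than its nominal seat, which is probably an error in where I placed the clamp's origin. The sink figure compares positions within the same image, so it is not affected.

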